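# Roll the cap strips home on a tube rack

### The job

Take the hand roller out of its stand and roll it along the rack of raised cap strips from one end to the other with a steady downward push of about 12 N, never more than 20 N, until every strip is fully home; once you have begun, do not lift the roller off the strips until all of them are down. Then hang the roller back in its stand, let go, and leave the bottle, slide box and tray alone.

Things in the scene. Friction and masses are not known exactly. Their poses are not given: they have to be found in the camera images.
- rack: Fixed capping rack: open aluminium tray, 150 (its x, the rolling direction) x 112 (y) x 30 mm high; origin at the centre of its underside, z up. In it a white tube plate stands on a rubber bed, topped by 8 stiff grey cap strips side by side: one flat sheet 96 mm (x) by 70 mm (y), centred on the tray.
- rack_mid (a point): Point 57 mm above the rack's origin, axes as the rack: only the average level of the raised strips' tops. The adjustable bed is set differently each time: the real tops lie up to 11 mm above or below this at mid-sheet, and the sheet slopes up to 0.06 rad, either way, along x (never along y). The true level has to be felt with the wheel.
- roller_grip (a point): Centre of the loose roller's upright black handle, a block 24 (roller x) x 34 (y, along the axle) x 50 mm high, z up. Below it an aluminium crossbar, 24 x 120 x 12 mm, with its upper face 25 mm below this point, carries the yoke and wheel; the wheel's lowest point is 81 mm straight below this point. Roller 0.34 kg, within 20 percent.
- wheel: The roller's free-turning rubber wheel, 40 mm diameter, 80 mm long, axle along the roller's y; origin at its centre, 61 mm straight below roller_grip. It turns, so only its y axis means anything. The yoke arms end 12 mm above the wheel's lowest point. Keep the wheel within 5 mm of the sheet's middle line so that it covers every strip.
- dock: Fixed white stand: open box 72 (x) x 124 (y) x 50 mm high, walls 10 mm; origin at the centre of its underside, z up. Wheel and yoke arms (95 mm over all in y) hang in its 52 x 104 mm pocket and the crossbar rests on the two end walls, axle along the dock's y; roller_grip is then 87 mm above the dock's origin. Either way round will do.
- bottle_mid (a point): Small amber dropper bottle, 40 mm diameter, 85 mm tall, at mid-height. Leave it alone.
- slidebox_mid (a point): Closed black slide box, 90 x 170 x 34 mm, its centre. Leave it alone.
- staintray_mid (a point): Shallow steel staining tray, 90 x 200 x 25 mm, its centre. Leave it alone.
- strip1 (a joint): Cap strip 1 of 8, from the rack's -x end; 11.4 (x) x 70 (y) x 5 mm, middle at rack x = -42 mm in the rack's frame. Depth it has been pushed in, m: 0 = standing proud, 0.004 = fully home, on a hard stop. Gives way at about 5 N, stays where left; wheel bears on two at once: 10 to 14 N in all rolls them home, over 20 N on any one cracks it.
- strip2 (a joint): Cap strip 2 of 8, from the rack's -x end; 11.4 (x) x 70 (y) x 5 mm, middle at rack x = -30 mm in the rack's frame. Depth it has been pushed in, m: 0 = standing proud, 0.004 = fully home, on a hard stop. Behaves as strip 1.
- strip3 (a joint): Cap strip 3 of 8, from the rack's -x end; 11.4 (x) x 70 (y) x 5 mm, middle at rack x = -18 mm in the rack's frame. Depth it has been pushed in, m: 0 = standing proud, 0.004 = fully home, on a hard stop. Behaves as strip 1.
- strip4 (a joint): Cap strip 4 of 8, from the rack's -x end; 11.4 (x) x 70 (y) x 5 mm, middle at rack x = -6 mm in the rack's frame. Depth it has been pushed in, m: 0 = standing proud, 0.004 = fully home, on a hard stop. Behaves as strip 1.
- strip5 (a joint): Cap strip 5 of 8, from the rack's -x end; 11.4 (x) x 70 (y) x 5 mm, middle at rack x = 6 mm in the rack's frame. Depth it has been pushed in, m: 0 = standing proud, 0.004 = fully home, on a hard stop. Behaves as strip 1.
- strip6 (a joint): Cap strip 6 of 8, from the rack's -x end; 11.4 (x) x 70 (y) x 5 mm, middle at rack x = 18 mm in the rack's frame. Depth it has been pushed in, m: 0 = standing proud, 0.004 = fully home, on a hard stop. Behaves as strip 1.
- strip7 (a joint): Cap strip 7 of 8, from the rack's -x end; 11.4 (x) x 70 (y) x 5 mm, middle at rack x = 30 mm in the rack's frame. Depth it has been pushed in, m: 0 = standing proud, 0.004 = fully home, on a hard stop. Behaves as strip 1.
- strip8 (a joint): Cap strip 8 of 8, from the rack's -x end; 11.4 (x) x 70 (y) x 5 mm, middle at rack x = 42 mm in the rack's frame. Depth it has been pushed in, m: 0 = standing proud, 0.004 = fully home, on a hard stop. Behaves as strip 1.
There are look-alikes about, which are no part of the job. What is shaped like the part that bears strip1 but blue or turquoise is not meant.

How it is judged:
On the way, in this order (a step that is already met when the one before it is completed fails the run):
1. the roller is lifted clear of its stand (z of roller_grip in the frame of dock above 0.13 m), for 0.1 s.
2. all eight strips are home (pushed in more than 3.2 of 4 mm) with the wheel still on the sheet (value of joint each of strip1, strip2, strip3, strip4, strip5, strip6, strip7, strip8 above 0.0032 m and horizontal distance between wheel and rack below 0.085 m and z of wheel in the frame of rack below 0.099 m), for 0.1 s.
At the end, for the whole second after the job is handed in: Every strip is pushed in more than 3.2 mm of its 4 mm; the roller hangs in its stand, handle up within 0.12 rad, its handle within 12 mm of the stand's middle and at hanging height within 5 mm, axle along the stand within 0.15 rad, at rest and released (value of joint each of strip1, strip2, strip3, strip4, strip5, strip6, strip7, strip8 above 0.0032 m and horizontal distance between roller_grip and dock below 0.012 m and z of roller_grip in the frame of dock between 0.082 and 0.092 m and angle between the y axis of roller_grip and the y axis of dock, either way round below 0.15 rad and angle between roller_grip's own z axis and vertical below 0.12 rad and linear speed of wheel below 0.02 m/s); the robot touches nothing.
It fails at once if the wheel presses on any one strip with more than 20 N (contact force between wheel and strip1 above 20 N or contact force between wheel and strip2 above 20 N or contact force between wheel and strip3 above 20 N or contact force between wheel and strip4 above 20 N or contact force between wheel and strip5 above 20 N or contact force between wheel and strip6 above 20 N or contact force between wheel and strip7 above 20 N or contact force between wheel and strip8 above 20 N).
It fails at once if with the strips partly done (one in by more than 2 mm, another not yet 3.2 mm), the wheel is lifted off or away from the sheet (its centre over 99 mm above the rack's underside or 85 mm aside) (value of joint any of strip1, strip2, strip3, strip4, strip5, strip6, strip7, strip8 above 0.002 m and value of joint any of strip1, strip2, strip3, strip4, strip5, strip6, strip7, strip8 below 0.0032 m and not (horizontal distance between wheel and rack below 0.085 m and z of wheel in the frame of rack below 0.099 m)).
It fails at once if the bottle, slide box or tray is moved more than 25 mm (distance of any of bottle_mid, slidebox_mid, staintray_mid from where it was at the start of the episode above 0.025 m).
It also fails if it takes over 72 s, if anything falls off the work surface, if the arm or the gripper's body presses on something with over 40 N, if the wrist force passes 120 N, or if a joint passes its speed limit or range.

### The arm

A 6-joint arm with a two-finger parallel gripper is mounted at the origin on the work surface. World frame = base frame: x ahead of the robot, y to its left, z up, the work surface at z = 0. Lengths are in m, angles in rad, forces in N, time in s.
With the tool pointing down it reaches from about 0.35 to 0.975 m from the base axis. Payload 4.9 kg.
Tool frame: the origin (TCP) lies midway between the tips of the shut fingers; the grasp point (between the pads) lies manip.grip_depth behind it (manip.grip_depth is the distance from the TCP to the grasp point, in m); z points along the fingers, x is the direction in which the jaws open and shut, and the axes are right-handed (so a half turn about z gives the same grasp; the last joint's range is limited). The gripper opens to 85 mm and grips with 20 to 120 N. Pads are 22 mm wide; open, the fingers measure 114 mm over their backs; the gripper's body (76 mm by 85 mm) begins 54 mm behind the grasp point. The pads swing forward as they close: fully open they stand 13 mm farther back than shut.
Start: joints at [-1.46, 0.053, 1.613, -0, 1.476, -0.119], TCP at [0.142, -0.609, 0.231] pointing down, gripper open.
Joint ranges: [-3.01, 3.01], [-1.01, 2.22], [0.06, 2.58], [-1.02, 4.17], [0.09, 2.62], [-3.14, 3.14]. Speed limits (rad/s): [2.57, 2.57, 3.14, 3.14, 3.14, 3.14].

### API

Orientations are given as a unit quaternion [w, x, y, z].
In Python, from plant import state, grab_frame, ticket, manip gives the robot as it stands.
- The arm moves only by the tool carry_out, never from a script. Its argument "moves" is a list that holds one entry, the list of rows, each a list of 7 numbers: the turn, a rotation vector about the tool's x, y, z each as a share of 5 degrees, from -1 to 1, then the shift along the tool's x, y, z each as a share of 0.04 m, from -1 to 1, then the gripper command: -1 is shut, 1 is fully open, values between are in proportion. A call has 1 to 8 rows; each row shifts and turns the commanded pose from where the row before left it, along the tool's axes as they then stand; what a row does not reach is not made up. A row lasts 1/12 s, in which the tool goes at most 41.7 mm and 7.16 degrees, less where a joint would pass 70% of its speed; a pose out of reach is approached as far as the arm can. A call with a number of a shift or a turn outside -1 to 1 is refused whole. A call with a gripper value outside its range is refused whole. The fingers move at their own pace and stop on an object; the grip force is fixed at half the most. Time passes only in rows, so rows that do not move let the fingers close. It gives the time, the measured TCP pose, the force and the opening at its end, in the units of the state.
- state(): the state, without advancing time (a new reading comes with each control period).
- grab_frame(name): name is "scene" or "top"; returns a dict with "frame" (400x640x3 uint8, red, green, blue), "z_map" (400x640 float32, m along the optical axis (not along the pixel's ray), 0 where there is no reading), "K" (3x3 intrinsics, pixels), "k1" (the pictures are not rectified: a ray, as slopes to the right and down, at radius r is drawn at 1 + k1 r^2 times it, then the intrinsics apply), "world_from_camera" (4x4, takes a point from camera to world coordinates). Camera axes: x right, y down, z forward; pixel columns grow to the right and rows downward; lengths in m; the calibration is good to about 2 mm. A picture is of the moment at which its call begins.
- ticket.job_done(): hands the job in, once; it reports no verdict.
The state is a dict: "time": time; "joint_pos": joint angles; "joint_vel": joint speeds; "joint_efforts": joint torques, N m; "tool_pos": TCP position; "tool_rot": TCP orientation; "contact_force": force on the tool from outside, world axes, zero at the start; "ft_torque": the same for the moment, N m; "gripper_width": opening from 0.0 (shut) to 1.0 (fully open).
Only numpy, scipy, OpenCV 4.12 (cv2) and the standard library are available. Lean on these libraries where they do the work, as an engineer would, in place of code of your own. Each camera call takes 0.05 s, during which the arm holds its last target.

## Working session

There is one attempt and no reset: what is moved stays moved. The work goes in short steps, Python scripts to look and compute and a tool call to move; the robot and the scene stay as the last step left them, time stands still between calls to the robot, and variables do not carry over. Pictures are saved under pics/ and viewed, and the job is handed in when it is done.

Besides the shell and the picture viewer there is one more tool, called after "Call:" as name(argument=value, ...), one argument or row to a line, values as JSON. carry_out: Moves the arm, as the interface text tells. Shift numbers are shares of 0.04 m and turn numbers shares of 5 degrees, none past 1 either way. Its arguments: {"type":"object","properties":{"moves":{"type":"array"}},"required":["moves"]}

```bash
ls; mkdir -p pics
python3 - <<'E'
from plant import state, grab_frame, ticket, manip
import cv2
print(state()); print(manip.grip_depth)
for n in ("scene","top"):
    f=grab_frame(n); cv2.imwrite(f"pics/{n}0.png",f["frame"][:,:,::-1]); print(n,f["K"],f["k1"],f["world_from_camera"])
E
```

```text
pics
{'time': 0.0, 'joint_pos': array([-1.45995296e+00,  5.33579679e-02,  1.61427053e+00,  2.60278732e-05,
        1.47595706e+00, -1.19016835e-01]), 'joint_vel': array([-0.00027824,  0.00164731,  0.0009734 , -0.00039557, -0.00043096,
        0.00070788]), 'joint_efforts': array([ 7.23833764e-04, -3.93682694e+01, -3.70170772e+01, -5.08191386e-05,
        6.98800446e-03, -5.40031678e-06]), 'tool_pos': array([ 0.14233128, -0.60796131,  0.23007632]), 'tool_rot': array([-7.16593523e-04,  7.83529757e-01, -6.21353463e-01, -6.92514656e-04]), 'contact_force': array([-0.4118877 , -0.49502272, -0.16375317]), 'ft_torque': array([-0.05700338,  0.03061983,  0.01285271]), 'gripper_width': 1.0004845462636205}
0.0187
scene [[417.30292218   0.         323.51177715]
 [  0.         417.30292218 197.56704744]
 [  0.           0.           1.        ]] 0.019632176731786823 [[-0.09274748  0.8270683  -0.55439691  1.01237357]
 [ 0.99565619  0.08160376 -0.04482839  0.09808981]
 [ 0.00816474 -0.55614643 -0.83104421  0.78126104]
 [ 0.          0.          0.          1.        ]]
top [[435.59527134   0.         321.69148274]
 [  0.         435.59527134 194.73656555]
 [  0.           0.           1.        ]] -0.05712082911092507 [[-0.00725648 -0.99675674  0.08014578  0.48152558]
 [-0.99946432  0.00978724  0.03122939  0.04524171]
 [-0.03191251 -0.07987623 -0.99629382  1.08167169]
 [ 0.          0.          0.          1.        ]]
```

View pics/scene0.png

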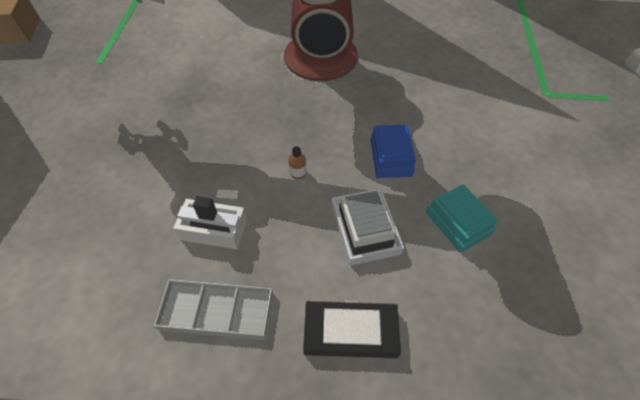

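View pics/top0.png

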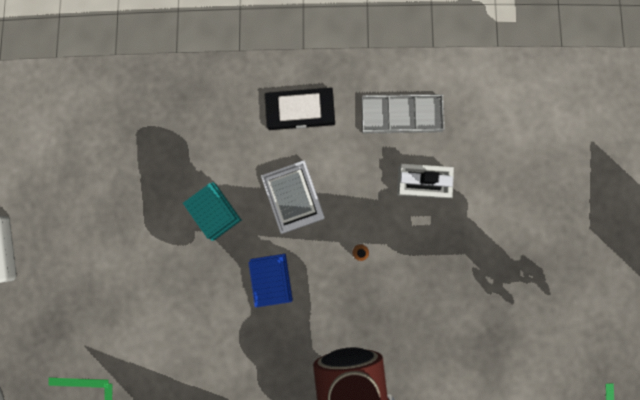

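Both views show the roller, its black handle up, in the white stand (top ≈ (428,180), scene ≈ (208,222)). The rack with grey strips is at top ≈ (291,195), scene ≈ (367,225). The look-alikes are a blue box at top (270,280) and a turquoise box at (212,211). Next I measure.

```bash
cat > h.py <<'E'
import numpy as np, cv2
from plant import state, grab_frame, ticket, manip
def und(f,uv):
    uv=np.atleast_2d(np.asarray(uv,float)); K=f["K"]
    return cv2.undistortPoints(uv.reshape(-1,1,2),K,np.array([f["k1"],0,0,0,0.])).reshape(-1,2)
def plane(f,uv,z):
    d=np.c_[und(f,uv),np.ones(len(np.atleast_2d(uv)))]; T=np.asarray(f["world_from_camera"])
    w=d@T[:3,:3].T; o=T[:3,3]
    z=np.broadcast_to(z,len(w))
    return o+w*((z-o[2])/w[:,2])[:,None]
def cloud(f):
    H,W=f["z_map"].shape; u,v=np.meshgrid(np.arange(W),np.arange(H))
    d=np.c_[und(f,np.c_[u.ravel(),v.ravel()]),np.ones(H*W)]*f["z_map"].reshape(-1,1)
    T=np.asarray(f["world_from_camera"]); return (d@T[:3,:3].T+T[:3,3]).reshape(H,W,3)
E
python3 - <<'E'
from h import *
for n,boxes in (("top",[(245,150,345,245),(385,150,470,235)]),("scene",[(320,180,415,275),(165,180,255,255)])):
    f=grab_frame(n); P=cloud(f)
    print(n,f["z_map"].min(),f["z_map"].max())
    ims=[]
    for i,(a,b,c,d) in enumerate(boxes):
        cr=cv2.resize(f["frame"][b:d,a:c,::-1],(400,380),interpolation=cv2.INTER_CUBIC)
        z=P[b:d,a:c,2]; zz=np.clip(z/0.12*255,0,255).astype(np.uint8)
        ims.append(np.vstack([cr[:300*380//380],]) if 0 else np.hstack([cr,cv2.applyColorMap(cv2.resize(zz,(400,380),interpolation=cv2.INTER_NEAREST),2)]))
        cv2.imwrite(f"pics/crop_{n}{i}.png",ims[-1])
    np.save(f"{n}P.npy",P); np.save(f"{n}F.npy",f["frame"])
    print(P[300,200] if n=="top" else P[250,100])
    for q in ([(428,178),(291,195),(361,252)] if n=="top" else [(205,206),(367,210),(297,160)]): print(q,P[q[1],q[0]])
E
```

```text
top 0.0 1.9731816
[0.30918939 0.38331795 0.00136255]
(428, 178) [ 0.59445335 -0.16159399  0.11383848]
(291, 195) [0.56328619 0.14908524 0.06638928]
(361, 252) [ 0.43067442 -0.011577    0.08922706]
scene 0.0 1.3877088
[ 6.65407268e-01 -3.89759768e-01 -3.12146232e-04]
(205, 206) [ 0.60695104 -0.15994696  0.11171862]
(367, 210) [0.55744142 0.14982046 0.0671332 ]
(297, 160) [ 0.43791803 -0.00833986  0.06058299]
```

View pics/crop_top0.png

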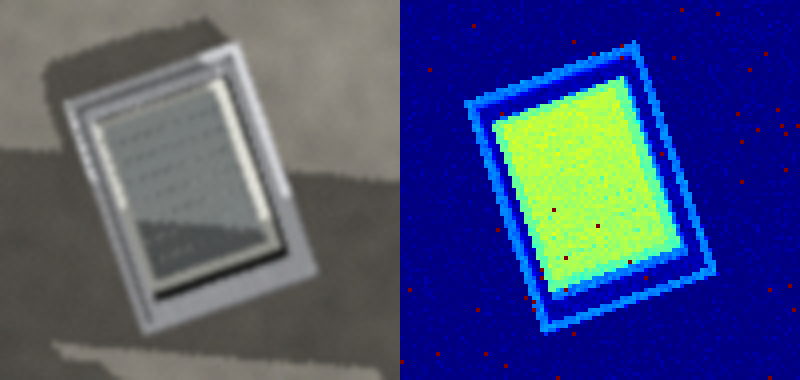

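View pics/crop_top1.png

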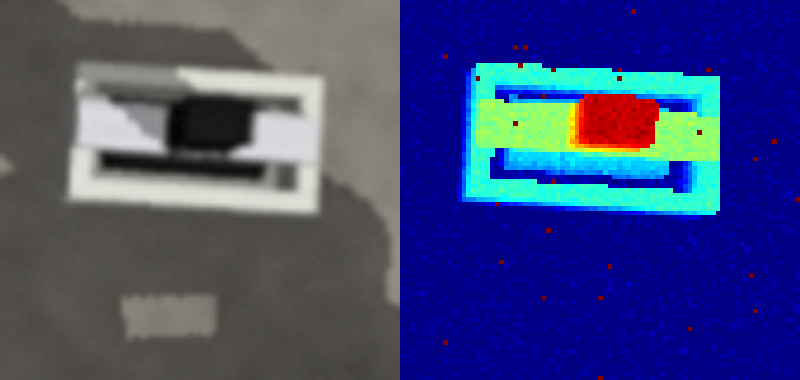

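View pics/crop_scene0.png

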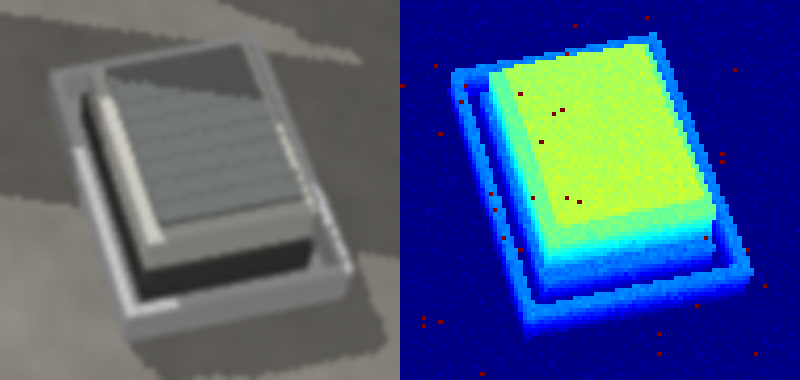

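View pics/crop_scene1.png

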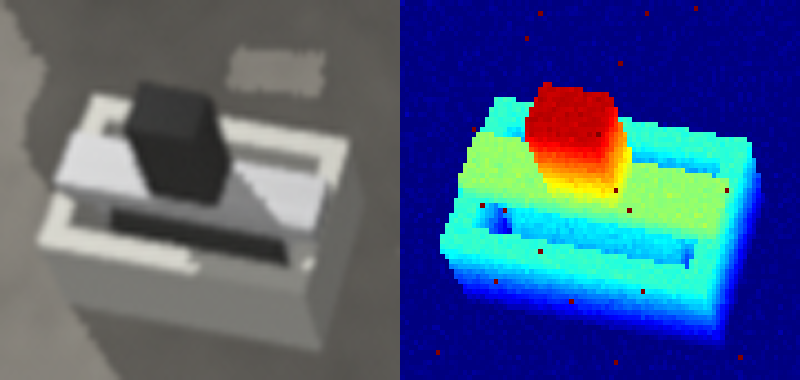

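The crops show the dock rim, crossbar and handle clearly, and the rack tray with its grey sheet. The grey one is the right one. Next I fit rectangles by height band.

```bash
cat > fit.py <<'E'
from h import *
def fitall(P,F,tag):
    def sel(xr,yr,zr):
        m=(P[...,0]>xr[0])&(P[...,0]<xr[1])&(P[...,1]>yr[0])&(P[...,1]<yr[1])&(P[...,2]>zr[0])&(P[...,2]<zr[1])
        m=cv2.morphologyEx(m.astype(np.uint8),cv2.MORPH_OPEN,np.ones((2,2)))>0
        return P[m]
    def rect(Q,name):
        (cx,cy),(w,h),a=cv2.minAreaRect((Q[:,:2]*1000).astype(np.float32))
        if w<h: w,h,a=h,w,a+90
        print(tag,name,len(Q),"c",round(cx,1),round(cy,1),"size",round(w,1),round(h,1),"long-axis ang",round((a+90)%180-90,2),"zmed",round(np.median(Q[:,2])*1000,1))
    dr=((.5,.68),(-.3,-.06))
    rect(sel(*dr,(.044,.0545)),"dockrim"); rect(sel(*dr,(.058,.068)),"bar"); rect(sel(*dr,(.107,.118)),"handletop")
    rr=((.44,.68),(.05,.24))
    rect(sel(*rr,(.024,.036)),"rackrim")
    S=sel(*rr,(.061,.075)); rect(S,"sheet")
    A=np.c_[S[:,:2]-S[:,:2].mean(0),np.ones(len(S))]; c=np.linalg.lstsq(A,S[:,2],rcond=None)[0]; r=S[:,2]-A@c
    A2=A[abs(r)<.003];c=np.linalg.lstsq(A2,S[abs(r)<.003,2],rcond=None)[0]
    print(tag,"sheet plane grad",c[:2].round(4),"z@mean",(c[2]*1000).round(2),"mean",S[:,:2].mean(0).round(4))
if __name__=="__main__":
    for n in("top","scene"): fitall(np.load(n+"P.npy"),None,n)
E
python3 fit.py
```

```text
top dockrim 556 c 573.9 -97.3 size 322.6 106.6 long-axis ang -75.34 zmed 49.6
top bar 342 c 568.2 -92.8 size 318.5 69.4 long-axis ang -70.17 zmed 62.2
top handletop 163 c 598.2 -180.9 size 53.1 24.4 long-axis ang -85.52 zmed 111.9
top rackrim 537 c 547.0 136.5 size 184.8 127.8 long-axis ang 19.69 zmed 27.4
top sheet 1171 c 531.0 129.9 size 174.3 89.9 long-axis ang 32.45 zmed 65.7
top sheet plane grad [-0.0712 -0.2727] z@mean 66.98 mean [0.5605 0.1474]
scene dockrim 697 c 792.8 -78.6 size 545.8 141.3 long-axis ang 24.3 zmed 49.8
scene bar 481 c 771.3 -27.9 size 534.5 102.1 long-axis ang 38.41 zmed 62.0
scene handletop 199 c 777.1 -61.5 size 567.4 37.5 long-axis ang 30.37 zmed 111.8
scene rackrim 924 c 732.4 163.5 size 554.4 152.8 long-axis ang 2.27 zmed 29.4
scene sheet 1428 c 757.5 150.6 size 511.5 97.0 long-axis ang -0.91 zmed 66.2
scene sheet plane grad [ 0.415  -0.1706] z@mean 67.49 mean [0.568  0.1533]
```

```bash
python3 - <<'E'
s=open('fit.py').read()
s=s.replace("m=cv2.morphologyEx(m.astype(np.uint8),cv2.MORPH_OPEN,np.ones((2,2)))>0","n,L,st,_=cv2.connectedComponentsWithStats(m.astype(np.uint8),connectivity=8); m=np.isin(L,[i for i in range(1,n) if st[i,4]>(25 if zr[0]>.03 else 12)])")
open('fit.py','w').write(s)
E
python3 fit.py
```

```text
top dockrim 575 c 597.3 -171.2 size 125.7 72.6 long-axis ang 85.45 zmed 50.2
top bar 350 c 599.0 -169.6 size 120.6 24.5 long-axis ang 84.98 zmed 62.5
top handletop 164 c 599.2 -169.4 size 35.2 23.0 long-axis ang 89.23 zmed 112.0
top rackrim 584 c 563.1 150.7 size 150.1 112.8 long-axis ang 18.82 zmed 29.9
top sheet 1180 c 563.1 149.7 size 96.9 71.5 long-axis ang 18.98 zmed 66.0
top sheet plane grad [0.0288 0.0098] z@mean 65.96 mean [0.5628 0.1501]
scene dockrim 776 c 596.1 -169.5 size 125.7 73.9 long-axis ang 85.42 zmed 50.3
scene bar 491 c 597.8 -167.7 size 120.8 26.5 long-axis ang 85.51 zmed 62.2
scene handletop 201 c 598.6 -167.5 size 34.1 24.3 long-axis ang 85.95 zmed 112.1
scene rackrim 952 c 562.4 151.1 size 152.8 113.0 long-axis ang 18.82 zmed 29.8
scene sheet 1433 c 562.9 149.0 size 97.2 75.2 long-axis ang 18.85 zmed 66.2
scene sheet plane grad [0.0262 0.0086] z@mean 66.23 mean [0.5643 0.1512]
```

Dock centre is ≈ (0.597, -0.170) with its y axis at 85.4°. The handle is ≈ (0.599, -0.1685) and the rack centre (0.5628, 0.151) with x at 18.85°. The sheet top reads ≈ 66 mm, sloping +0.029 along +x. In top view, candidates for the strips are grey (291,195), blue (270,280) and turquoise (212,211); grey fits the description, and the crops confirm it. The only roller candidate is (428,180).

```bash
cat > plan.py <<'E'
import sys
from h import *
from scipy.spatial.transform import Rotation as R
def st():
    s=state(); q=s["tool_rot"]; r=R.from_quat([q[1],q[2],q[3],q[0]]).as_matrix()
    return s,r
def show(target=None,ang=None):
    s,r=st()
    print("t",round(s["time"],2),"tcp",(s["tool_pos"]*1000).round(1),"F",s["contact_force"].round(2),"M",s["ft_torque"].round(2),"w",round(s["gripper_width"],3),"j",s["joint_pos"].round(2))
    h=np.degrees(np.arctan2(r[1,0],r[0,0])); tilt=np.degrees(np.arccos(-r[2,2]))
    print("heading x",h.round(2),"tilt",tilt.round(2))
    if ang is not None:
        Rt=R.from_euler('z',ang,degrees=True).as_matrix()@np.diag([1,-1,-1.])
        rv=np.degrees(R.from_matrix(r.T@Rt).as_rotvec()); print("turn total units",(rv/5).round(2))
    if target is not None:
        d=np.array(target)-s["tool_pos"]; print("shift units now",(r.T@d/.04).round(2), "after turn",(Rt.T@d/.04).round(2) if ang is not None else "")
if __name__=="__main__":
    a=list(map(float,sys.argv[1:])); show(a[:3] or None,a[3] if len(a)>3 else None)
E
python3 plan.py .599 -.1685 .16 -4.55
```

```text
t 0.2 tcp [ 142.3 -608.2  230.5] F [ 0.27 -0.14 -1.04] M [0.03 0.02 0.01] w 1.002 j [-1.46  0.05  1.61 -0.    1.48 -0.12]
heading x -76.84 tilt 0.07
turn total units [-1.000e-02  1.000e-02 -1.446e+01]
shift units now [ -8.1  -13.62   1.78] after turn [ 10.51 -11.86   1.76]
```

Call:
carry_out(
  moves=[
    [[0, 0, -0.97, 0, 0, 0, 1], [0, 0, -0.97, 0, 0, 0, 1], [0, 0, -0.97, 0, 0, 0, 1], [0, 0, -0.97, 0, 0, 0, 1], [0, 0, -0.97, 0, 0, 0, 1], [0, 0, -0.97, 0, 0, 0, 1], [0, 0, -0.97, 0, 0, 0, 1], [0, 0, -0.97, 0, 0, 0, 1]],
  ],
)

```text
time: 0.87
tool_pos: [0.1423, -0.6084, 0.2309]
tool_rot: [-0.0, 0.946, -0.324, -0.0]
contact_force: [0.6, 0.2, 0.5]
gripper_width: 0.997
```

Call:
carry_out(
  moves=[
    [[0, 0, -0.95, 0, 0, 0, 1], [0, 0, -0.95, 0, 0, 0, 1], [0, 0, -0.95, 0, 0, 0, 1], [0, 0, -0.96, 0, 0, 0, 1], [0, 0, -0.96, 0, 0, 0, 1], [0, 0, -0.96, 0, 0, 0, 1], [0, 0, -0.96, 0, 0, 0, 1], [0, 0, 0, 0, -0.5, 0, 1]],
  ],
)

```text
time: 1.53
tool_pos: [0.1435, -0.59, 0.2308]
tool_rot: [0.0, 0.999, -0.039, -0.0]
contact_force: [0.2, 0.7, 0.5]
gripper_width: 0.998
```

Call:
carry_out(
  moves=[
    [[0, 0, 0, 0.66, -0.72, 0.1, 1], [0, 0, 0, 0.66, -0.72, 0.1, 1], [0, 0, 0, 0.66, -0.72, 0.1, 1], [0, 0, 0, 0.66, -0.72, 0.1, 1], [0, 0, 0, 0.66, -0.72, 0.1, 1], [0, 0, 0, 0.66, -0.72, 0.1, 1], [0, 0, 0, 0.66, -0.72, 0.1, 1], [0, 0, 0, 0.66, -0.72, 0.1, 1]],
  ],
)

```text
time: 2.2
tool_pos: [0.3739, -0.3742, 0.1991]
tool_rot: [0.0, 0.999, -0.04, 0.0]
contact_force: [0.9, -0.3, 0.3]
gripper_width: 1.0
```

Call:
carry_out(
  moves=[
    [[0, 0, 0, 0.66, -0.72, 0.1, 1], [0, 0, 0, 0.66, -0.72, 0.1, 1], [0, 0, 0, 0.66, -0.72, 0.1, 1], [0, 0, 0, 0.66, -0.72, 0.1, 1], [0, 0, 0, 0.66, -0.7, 0.1, 1], [0, 0, 0, 0.66, -0.65, 0.1, 1], [0, 0, 0, 0.66, -0.6, 0.1, 1], [0, 0, 0, 0.4, -0.4, 0.1, 1]],
  ],
)

```text
time: 2.87
tool_pos: [0.5918, -0.1808, 0.1669]
tool_rot: [-0.0, 0.999, -0.039, 0.0]
contact_force: [-0.0, -0.5, 0.2]
gripper_width: 0.999
```

```bash
python3 plan.py .599 -.1685 .0705 -4.55
```

```text
t 2.87 tcp [ 591.8 -180.8  166.9] F [-0.01 -0.51  0.16] M [-0.02  0.04 -0.02] w 0.999 j [-0.42  0.08  1.69  0.    1.37 -0.34]
heading x -4.46 tilt 0.05
turn total units [-0.01 -0.01  0.02]
shift units now [ 0.15 -0.32  2.41] after turn [ 0.16 -0.32  2.41]
```

Call:
carry_out(
  moves=[
    [[0, 0, 0, 0, -0.1, 0.2, 1], [0, 0, 0, 0, 0, 0, 1], [0, 0, 0, 0, 0, 0, 1]],
  ],
)

```text
time: 3.12
tool_pos: [0.5891, -0.1793, 0.1582]
tool_rot: [-0.0, 0.999, -0.04, -0.001]
contact_force: [-0.2, -0.6, 0.3]
gripper_width: 1.003
```

```bash
python3 plan.py .599 -.1685 .0705 -4.55
python3 - <<'E'
from h import *
f=grab_frame("scene"); cv2.imwrite("pics/a1.png",cv2.resize(f["frame"][130:280,120:300,::-1],(720,600),interpolation=cv2.INTER_CUBIC))
E
```

```text
t 3.12 tcp [ 589.1 -179.3  158.2] F [-0.19 -0.57  0.28] M [0.   0.07 0.04] w 1.003 j [-0.42  0.09  1.7  -0.    1.36 -0.34]
heading x -4.57 tilt 0.14
turn total units [-0.    0.03 -0.  ]
shift units now [ 0.23 -0.29  2.19] after turn [ 0.23 -0.29  2.19]
```

View pics/a1.png

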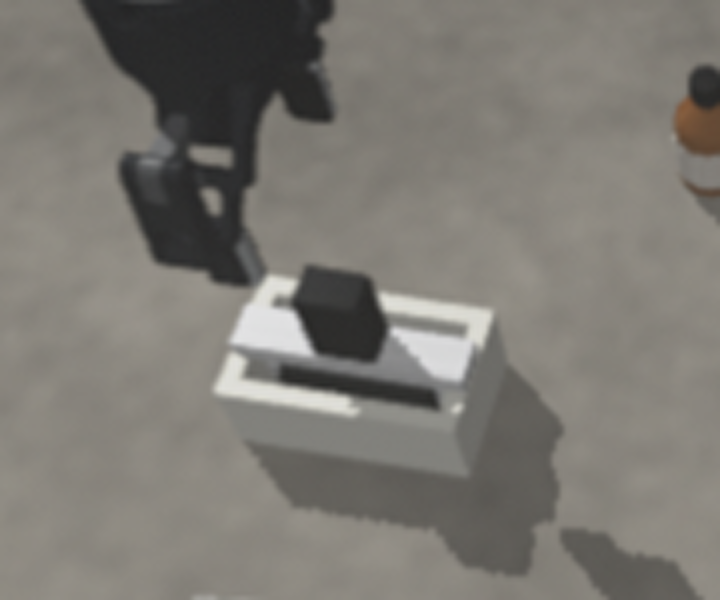

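Call:
carry_out(
  moves=[
    [[0, 0, 0, 0.23, -0.29, 0, 1], [0, 0, 0, 0, 0, 0.3, 1], [0, 0, 0, 0, 0, 0, 1], [0, 0, 0, 0, 0, 0, 1]],
  ],
)

```text
time: 3.5
tool_pos: [0.5992, -0.1686, 0.146]
tool_rot: [-0.0, 0.999, -0.04, -0.001]
contact_force: [0.0, -1.6, -0.4]
gripper_width: 1.0
```

```bash
python3 plan.py .599 -.1685 .0705 -4.55
python3 - <<'E'
from h import *
for n,b in (("scene",(120,130,300,280)),("top",(360,110,540,260))):
    f=grab_frame(n); im=f["frame"][:,:,::-1].copy()
    s=state(); T=np.linalg.inv(np.asarray(f["world_from_camera"]))
    for p,c in ((s["tool_pos"],(0,0,255)),(np.array([.599,-.1685,.112]),(0,255,0))):
        uv=cv2.projectPoints((T[:3,:3]@p+T[:3,3]).reshape(1,1,3),np.zeros(3),np.zeros(3),f["K"],np.array([f["k1"],0,0,0,0]))[0].ravel(); print(n,uv); cv2.circle(im,tuple(np.round(uv).astype(int)),1,c,-1)
    im=cv2.resize(im[b[1]:b[3],b[0]:b[2]],(540,450),interpolation=cv2.INTER_CUBIC); cv2.imwrite(f"pics/b_{n}.png",im)
E
```

```text
t 3.5 tcp [ 599.2 -168.6  146. ] F [ 0.03 -1.6  -0.43] M [ 0.03  0.   -0.01] w 1.0 j [-0.39  0.11  1.69 -0.    1.34 -0.31]
heading x -4.61 tilt 0.14
turn total units [-0.01  0.03 -0.01]
shift units now [-0.   -0.    1.89] after turn [-0.   -0.    1.89]
scene [196.96891458 191.9828668 ]
scene [201.59055246 202.05696986]
top [434.54562282 173.6834098 ]
top [430.86370685 176.04319944]
```

View pics/b_scene.png

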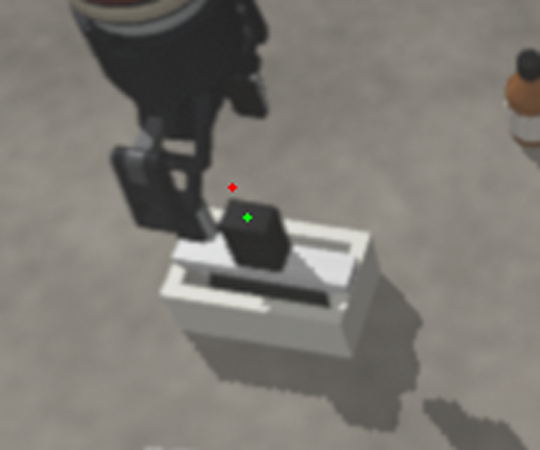

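View pics/b_top.png

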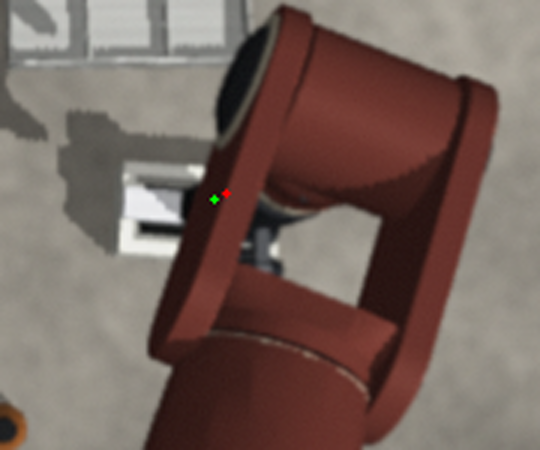

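The gripper is centred over the handle: projected TCP at scene (197,192), handle top at (202,202). Now I descend and close.

Call:
carry_out(
  moves=[
    [[0, 0, 0, 0, 0, 0.6, 1], [0, 0, 0, 0, 0, 0.6, 1], [0, 0, 0, 0, 0, 0.5, 1], [0, 0, 0, 0, 0, 0.17, 1], [0, 0, 0, 0, 0, 0, 1], [0, 0, 0, 0, 0, 0, 1]],
  ],
)

```text
time: 4.1
tool_pos: [0.6005, -0.1688, 0.0731]
tool_rot: [0.0, 0.999, -0.04, 0.0]
contact_force: [0.6, -0.1, -0.1]
gripper_width: 1.002
```

```bash
python3 plan.py .599 -.1685 .0705 -4.55
python3 - <<'E'
from h import *
f=grab_frame("scene"); cv2.imwrite("pics/c1.png",cv2.resize(f["frame"][130:280,120:300,::-1],(720,600),interpolation=cv2.INTER_CUBIC))
E
```

```text
t 4.1 tcp [ 600.5 -168.8   73.1] F [ 0.6  -0.13 -0.06] M [-0.01  0.02 -0.02] w 1.002 j [-0.39  0.19  1.74  0.    1.21 -0.31]
heading x -4.6 tilt 0.03
turn total units [ 0.   -0.01 -0.01]
shift units now [-0.04 -0.    0.06] after turn [-0.04 -0.    0.06]
```

View pics/c1.png

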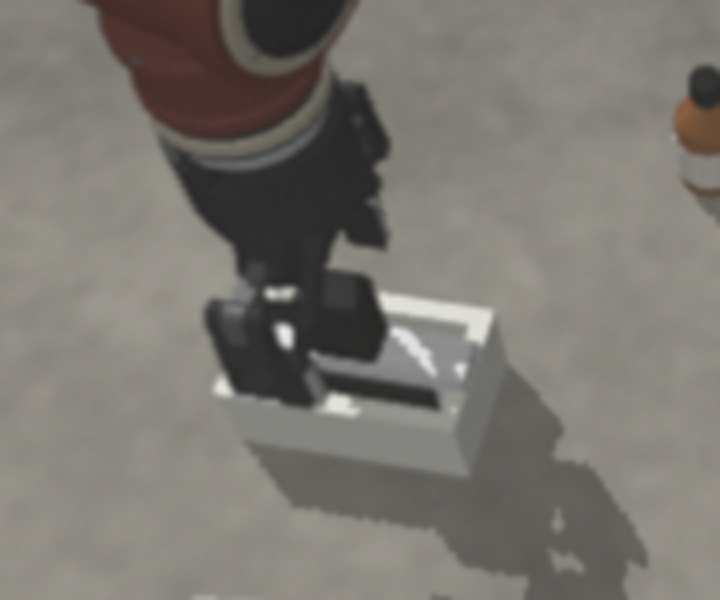

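Call:
carry_out(
  moves=[
    [[0, 0, 0, -0.02, 0, 0, -1], [0, 0, 0, 0, 0, 0, -1], [0, 0, 0, 0, 0, 0, -1], [0, 0, 0, 0, 0, 0, -1], [0, 0, 0, 0, 0, 0, -1], [0, 0, 0, 0, 0, 0, -1], [0, 0, 0, 0, 0, 0, -1], [0, 0, 0, 0, 0, 0, -1]],
  ],
)

```text
time: 4.82
tool_pos: [0.5994, -0.1685, 0.073]
tool_rot: [0.0, 0.999, -0.04, -0.0]
contact_force: [-3.1, -0.1, 4.8]
gripper_width: 0.277
```

Call:
carry_out(
  moves=[
    [[0, 0, 0, 0, 0, 0, -1], [0, 0, 0, 0, 0, 0, -1]],
  ],
)

```text
time: 4.98
tool_pos: [0.5994, -0.1685, 0.073]
tool_rot: [0.0, 0.999, -0.04, -0.0]
contact_force: [-2.4, 0.1, 5.3]
gripper_width: 0.274
```

```bash
python3 plan.py .599 -.1685 .0705 -4.55
python3 - <<'E'
from h import *
f=grab_frame("scene"); cv2.imwrite("pics/c2.png",cv2.resize(f["frame"][130:280,120:300,::-1],(720,600),interpolation=cv2.INTER_CUBIC))
E
```

```text
t 4.98 tcp [ 599.4 -168.5   73. ] F [-2.41  0.06  5.3 ] M [ 0.09  0.46 -0.02] w 0.274 j [-0.39  0.19  1.74 -0.    1.21 -0.31]
heading x -4.58 tilt 0.01
turn total units [ 0.    0.   -0.01]
shift units now [-0.01 -0.    0.06] after turn [-0.01  0.    0.06]
```

View pics/c2.png

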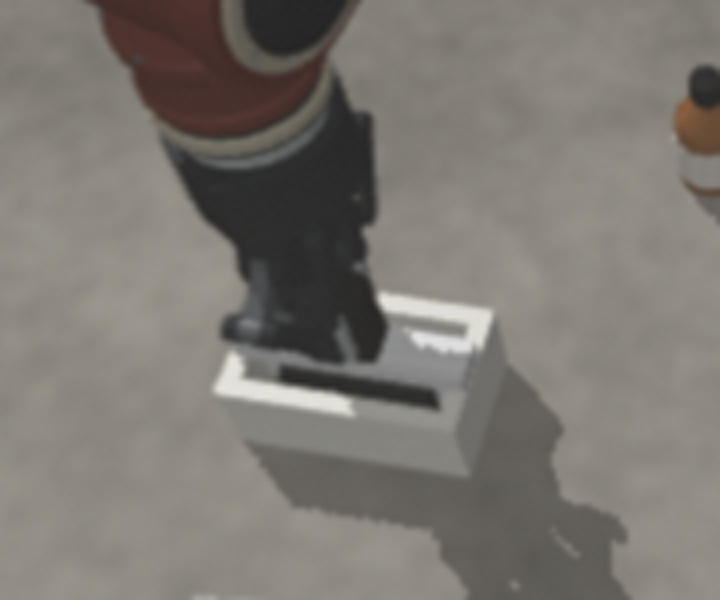

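Call:
carry_out(
  moves=[
    [[0, 0, 0, 0, 0, -0.2, -1], [0, 0, 0, 0, 0, -0.4, -1], [0, 0, 0, 0, 0, -0.5, -1], [0, 0, 0, 0, 0, -0.5, -1], [0, 0, 0, 0, 0, -0.5, -1], [0, 0, 0, 0, 0, -0.5, -1], [0, 0, 0, 0, 0, -0.3, -1], [0, 0, 0, 0, 0, 0, -1]],
  ],
)

```text
time: 5.7
tool_pos: [0.601, -0.169, 0.1917]
tool_rot: [0.001, 0.999, -0.04, 0.003]
contact_force: [1.0, 0.5, -3.2]
gripper_width: 0.275
```

Call:
carry_out(
  moves=[
    [[0, 0, 0, 0, 0, 0, -1], [0, 0, 0, 0, 0, 0, -1]],
  ],
)

```text
time: 5.87
tool_pos: [0.5985, -0.1681, 0.1864]
tool_rot: [-0.001, 0.999, -0.04, -0.001]
contact_force: [-0.2, -0.3, -3.6]
gripper_width: 0.275
```

Run:
```python
from plan import *
a=np.radians(18.85); c=np.array([.5628,.151]); ux=np.array([np.cos(a),np.sin(a)])
for s in (-.044,.044): 
    p=c+s*ux; print(s,p.round(4)); show([*p,.17],18.85)
f=grab_frame("scene"); cv2.imwrite("pics/d1.png",cv2.resize(f["frame"][80:280,100:340,::-1],(720,600),interpolation=cv2.INTER_CUBIC))
```

```text
-0.044 [0.5212 0.1368]
t 5.87 tcp [ 598.5 -168.1  186.4] F [-0.17 -0.31 -3.61] M [0.02 0.04 0.01] w 0.275 j [-0.39  0.08  1.66  0.    1.4  -0.31]
heading x -4.58 tilt 0.17
turn total units [-0.02  0.03 -4.69]
shift units now [-2.53 -7.44  0.42] after turn [ 0.63 -7.84  0.41]
0.044 [0.6044 0.1652]
t 5.87 tcp [ 598.5 -168.1  186.4] F [-0.17 -0.31 -3.61] M [0.02 0.04 0.01] w 0.275 j [-0.39  0.08  1.66  0.    1.4  -0.31]
heading x -4.58 tilt 0.17
turn total units [-0.02  0.03 -4.69]
shift units now [-0.52 -8.32  0.42] after turn [ 2.83 -7.84  0.41]
```

View pics/d1.png

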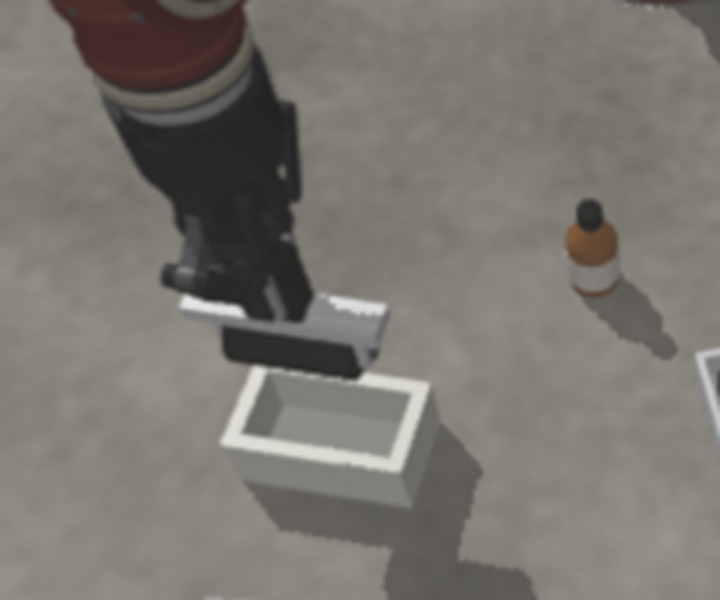

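The roller is out of the stand, level in the grip, and weighs ≈ 3.5 N. I turn it and carry it to the rack's -x end.

Call:
carry_out(
  moves=[
    [[0, 0, -0.94, 0, 0, 0, -1], [0, 0, -0.94, 0, 0, 0, -1], [0, 0, -0.94, 0, 0, 0, -1], [0, 0, -0.94, 0, 0, 0, -1], [0, 0, -0.93, 0, 0, 0, -1], [0, 0, 0, 0.05, -0.4, 0, -1], [0, 0, 0, 0.06, -0.8, 0, -1], [0, 0, 0, 0.06, -0.8, 0, -1]],
  ],
)

```text
time: 6.58
tool_pos: [0.5788, -0.0896, 0.1867]
tool_rot: [-0.001, 0.987, 0.162, -0.001]
contact_force: [-0.2, 0.4, -2.9]
gripper_width: 0.275
```

Call:
carry_out(
  moves=[
    [[0, 0, 0, 0.06, -0.8, 0, -1], [0, 0, 0, 0.06, -0.8, 0, -1], [0, 0, 0, 0.06, -0.8, 0, -1], [0, 0, 0, 0.06, -0.8, 0, -1], [0, 0, 0, 0.06, -0.8, 0, -1], [0, 0, 0, 0.06, -0.8, 0, -1], [0, 0, 0, 0.06, -0.7, 0, -1], [0, 0, 0, 0.04, -0.4, 0, -1]],
  ],
)

```text
time: 7.25
tool_pos: [0.5187, 0.1419, 0.187]
tool_rot: [-0.001, 0.986, 0.164, -0.001]
contact_force: [-0.3, 0.7, -3.2]
gripper_width: 0.274
```

Call:
carry_out(
  moves=[
    [[0, 0, 0, 0, 0, 0, -1], [0, 0, 0, 0, 0, 0, -1], [0, 0, 0, 0, 0, 0, -1]],
  ],
)

```text
time: 7.5
tool_pos: [0.5205, 0.1385, 0.1876]
tool_rot: [0.0, 0.987, 0.164, -0.001]
contact_force: [-0.2, 0.5, -3.7]
gripper_width: 0.272
```

```bash
python3 plan.py .5212 .1368 .145 18.85
```

```text
t 7.5 tcp [520.5 138.5 187.6] F [-0.16  0.47 -3.7 ] M [-0.02 -0.07 -0.03] w 0.272 j [ 0.12 -0.12  1.86 -0.    1.41 -0.21]
heading x 18.84 tilt 0.08
turn total units [ 0.    0.02 -0.  ]
shift units now [0.   0.04 1.07] after turn [0.   0.04 1.07]
```

Call:
carry_out(
  moves=[
    [[0, 0, 0, 0, 0.03, 0.4, -1], [0, 0, 0, 0, 0, 0.4, -1], [0, 0, 0, 0, 0, 0.33, -1], [0, 0, 0, 0, 0, 0, -1], [0, 0, 0, 0, 0, 0, -1], [0, 0, 0, 0, 0, 0, -1]],
  ],
)

```text
time: 8.0
tool_pos: [0.5219, 0.1372, 0.1439]
tool_rot: [0.0, 0.987, 0.163, 0.0]
contact_force: [0.6, -1.0, -2.4]
gripper_width: 0.276
```

```bash
python3 plan.py .5212 .1368 .14 18.85
python3 - <<'E'
from h import *
f=grab_frame("scene"); cv2.imwrite("pics/e1.png",cv2.resize(f["frame"][130:280,280:460,::-1],(720,600),interpolation=cv2.INTER_CUBIC))
P=cloud(f); m=(P[...,2]>.08)&(P[...,2]<.12)&(P[...,0]>.45)&(P[...,0]<.65)&(P[...,1]>.05)&(P[...,1]<.25)
n,L,s,_=cv2.connectedComponentsWithStats(m.astype(np.uint8),connectivity=8)
a=np.radians(18.85);Rm=np.array([[np.cos(a),np.sin(a)],[-np.sin(a),np.cos(a)]])
for i in range(1,n):
    if s[i,4]>20:
        Q=P[L==i]; q=(Q[:,:2]-[.5628,.151])@Rm.T*1000
        for lo in range(80,120,4):
            k=(Q[:,2]*1000>=lo)&(Q[:,2]*1000<lo+4)
            if k.sum()>5: print(lo,k.sum(),q[k].min(0).round(1),q[k].max(0).round(1))
E
```

```text
t 8.0 tcp [521.9 137.2 143.9] F [ 0.59 -1.01 -2.4 ] M [ 0.02  0.01 -0.03] w 0.276 j [ 0.12 -0.08  1.9  -0.    1.33 -0.21]
heading x 18.82 tilt 0.04
turn total units [ 0.   -0.01 -0.01]
shift units now [-0.02  0.    0.1 ] after turn [-0.02  0.    0.1 ]
84 6 [-39.4 -39.7] [-26.7  30.2]
88 24 [-43.1 -46.8] [-25.   47.7]
92 43 [-48.3 -49.8] [-23.1  47.6]
96 51 [-42.6 -50.3] [-22.8  38.7]
100 77 [-45.1 -49.7] [-22.7  48.6]
104 87 [-38.4 -46.8] [-23.9  47.7]
108 115 [-37.9 -47.1] [-25.5  47.2]
112 116 [-37.  -45.8] [-25.4  47. ]
116 11 [-35.6 -41.9] [-29.6  32.8]
```

View pics/e1.png

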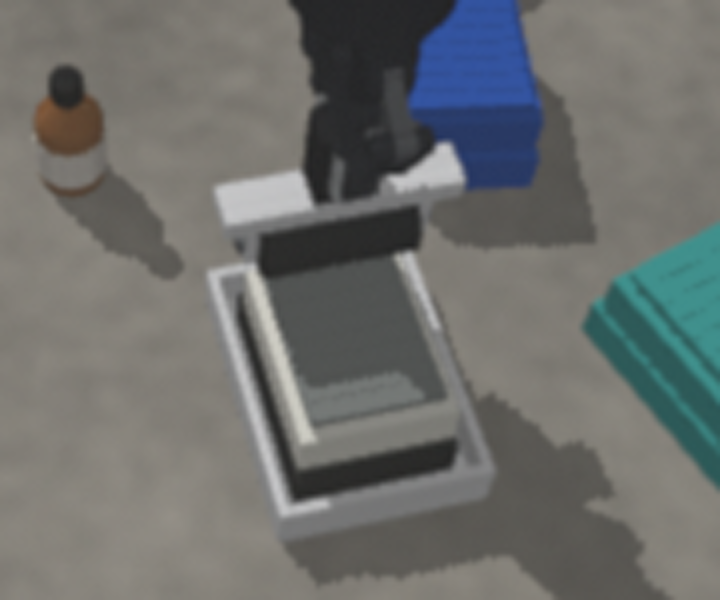

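The wheel hovers over the -x end. The yoke spans -47…+47 mm in rack y, so it is centred, with the wheel centre at x ≈ -43. I now descend slowly to feel the sheet.

Call:
carry_out(
  moves=[
    [[0, 0, 0, 0, 0, 0.025, -1], [0, 0, 0, 0, 0, 0.025, -1], [0, 0, 0, 0, 0, 0.025, -1], [0, 0, 0, 0, 0, 0.025, -1], [0, 0, 0, 0, 0, 0.025, -1], [0, 0, 0, 0, 0, 0.025, -1], [0, 0, 0, 0, 0, 0, -1], [0, 0, 0, 0, 0, 0, -1]],
  ],
)

```text
time: 8.72
tool_pos: [0.5213, 0.1376, 0.1371]
tool_rot: [-0.0, 0.986, 0.164, -0.0]
contact_force: [0.6, -0.0, -4.6]
gripper_width: 0.27
```

Call:
carry_out(
  moves=[
    [[0, 0, 0, 0, 0, 0.0125, -1], [0, 0, 0, 0, 0, 0.0125, -1], [0, 0, 0, 0, 0, 0, -1]],
  ],
)

```text
time: 8.97
tool_pos: [0.5214, 0.1376, 0.1362]
tool_rot: [-0.0, 0.986, 0.164, -0.0]
contact_force: [0.6, 0.5, -3.6]
gripper_width: 0.274
```

```bash
python3 plan.py .5212 .1368 .1318 18.85
```

```text
t 8.97 tcp [521.4 137.6 136.2] F [ 0.62  0.49 -3.62] M [-0.01  0.03  0.02] w 0.274 j [ 0.12 -0.07  1.9   0.    1.31 -0.21]
heading x 18.87 tilt 0.01
turn total units [-0.  0.  0.]
shift units now [-0.01  0.02  0.11] after turn [-0.01  0.02  0.11]
```

Call:
carry_out(
  moves=[
    [[0, 0, 0, 0, 0, 0.0125, -1], [0, 0, 0, 0, 0, 0.0125, -1], [0, 0, 0, 0, 0, 0.0125, -1], [0, 0, 0, 0, 0, 0.0125, -1], [0, 0, 0, 0, 0, 0, -1]],
  ],
)

```text
time: 9.38
tool_pos: [0.5213, 0.1376, 0.1341]
tool_rot: [-0.0, 0.986, 0.164, -0.0]
contact_force: [0.2, -0.4, -3.3]
gripper_width: 0.274
```

Call:
carry_out(
  moves=[
    [[0, 0, 0, 0, 0, 0.0125, -1], [0, 0, 0, 0, 0, 0.0125, -1], [0, 0, 0, 0, 0, 0, -1]],
  ],
)

```text
time: 9.63
tool_pos: [0.5214, 0.1376, 0.1332]
tool_rot: [-0.0, 0.986, 0.164, -0.0]
contact_force: [-0.4, -0.5, -2.8]
gripper_width: 0.274
```

Call:
carry_out(
  moves=[
    [[0, 0, 0, 0, 0, 0.0125, -1], [0, 0, 0, 0, 0, 0.0125, -1], [0, 0, 0, 0, 0, 0, -1]],
  ],
)

```text
time: 9.88
tool_pos: [0.5214, 0.1376, 0.1322]
tool_rot: [-0.0, 0.986, 0.164, -0.0]
contact_force: [-0.4, 0.5, -3.5]
gripper_width: 0.271
```

Call:
carry_out(
  moves=[
    [[0, 0, 0, 0, 0, 0.0125, -1], [0, 0, 0, 0, 0, 0, -1]],
  ],
)

```text
time: 10.05
tool_pos: [0.5214, 0.1376, 0.1317]
tool_rot: [0.0, 0.986, 0.164, -0.0]
contact_force: [2.4, 0.3, -3.6]
gripper_width: 0.271
```

Call:
carry_out(
  moves=[
    [[0, 0, 0, 0, 0, 0.0125, -1], [0, 0, 0, 0, 0, 0, -1]],
  ],
)

```text
time: 10.22
tool_pos: [0.5216, 0.1376, 0.1315]
tool_rot: [-0.0, 0.986, 0.164, 0.0]
contact_force: [0.6, 0.2, -2.8]
gripper_width: 0.275
```

Call:
carry_out(
  moves=[
    [[0, 0, 0, 0, 0, 0.0125, -1], [0, 0, 0, 0, 0, 0, -1]],
  ],
)

```text
time: 10.38
tool_pos: [0.5219, 0.1377, 0.1315]
tool_rot: [-0.0, 0.986, 0.164, 0.001]
contact_force: [-0.4, 0.3, -0.9]
gripper_width: 0.276
```

Call:
carry_out(
  moves=[
    [[0, 0, 0, 0, 0, 0.0125, -1], [0, 0, 0, 0, 0, 0, -1]],
  ],
)

```text
time: 10.55
tool_pos: [0.5221, 0.1377, 0.1312]
tool_rot: [-0.0, 0.986, 0.164, 0.001]
contact_force: [0.3, 0.5, 1.6]
gripper_width: 0.27
```

Contact is at TCP z ≈ 131.7 mm, so the sheet top is 64.7 mm there, as predicted. Stiffness is ≈ 4.5 N/mm, so I press on in small steps.

Call:
carry_out(
  moves=[
    [[0, 0, 0, 0, 0, 0.0125, -1], [0, 0, 0, 0, 0, 0, -1]],
  ],
)

```text
time: 10.72
tool_pos: [0.5218, 0.1376, 0.1303]
tool_rot: [-0.0, 0.986, 0.164, 0.0]
contact_force: [-0.6, -0.1, 1.6]
gripper_width: 0.275
```

Call:
carry_out(
  moves=[
    [[0, 0, 0, 0, 0, 0.0125, -1], [0, 0, 0, 0, 0, 0, -1]],
  ],
)

```text
time: 10.88
tool_pos: [0.5216, 0.1376, 0.1299]
tool_rot: [0.0, 0.986, 0.164, 0.0]
contact_force: [-1.1, 0.3, 4.9]
gripper_width: 0.275
```

Call:
carry_out(
  moves=[
    [[0, 0, 0, 0, 0, 0.0125, -1], [0, 0, 0, 0, 0, 0, -1]],
  ],
)

```text
time: 11.05
tool_pos: [0.5217, 0.1376, 0.1296]
tool_rot: [0.0, 0.986, 0.164, 0.0]
contact_force: [-1.8, 0.6, 6.6]
gripper_width: 0.27
```

```bash
python3 plan.py .5212 .1368 .1318 18.85
```

```text
t 11.05 tcp [521.7 137.6 129.6] F [-1.77  0.58  6.62] M [-0.05  0.44 -0.01] w 0.27 j [ 0.12 -0.07  1.91 -0.    1.3  -0.21]
heading x 18.87 tilt 0.02
turn total units [ 0. -0.  0.]
shift units now [-0.02  0.01 -0.05] after turn [-0.02  0.01 -0.05]
```

Call:
carry_out(
  moves=[
    [[0, 0, 0, 0, 0, 0.0125, -1], [0, 0, 0, 0, 0, 0, -1]],
  ],
)

```text
time: 11.22
tool_pos: [0.5217, 0.1376, 0.1292]
tool_rot: [0.0, 0.986, 0.164, 0.0]
contact_force: [-2.0, 0.2, 7.2]
gripper_width: 0.275
```

Call:
carry_out(
  moves=[
    [[0, 0, 0, 0, 0, 0.0125, -1], [0, 0, 0, 0, 0, 0, -1]],
  ],
)

```text
time: 11.38
tool_pos: [0.5217, 0.1376, 0.1287]
tool_rot: [0.0, 0.986, 0.164, 0.0]
contact_force: [-2.3, -0.5, 7.0]
gripper_width: 0.274
```

Call:
carry_out(
  moves=[
    [[0, 0, 0, 0, 0, 0.0125, -1], [0, 0, 0, 0, 0, 0, -1]],
  ],
)

```text
time: 11.55
tool_pos: [0.5217, 0.1376, 0.1282]
tool_rot: [0.0, 0.986, 0.164, 0.0]
contact_force: [-2.1, 0.6, 4.7]
gripper_width: 0.272
```

Call:
carry_out(
  moves=[
    [[0, 0, 0, 0, 0, 0.0125, -1], [0, 0, 0, 0, 0, 0, -1]],
  ],
)

```text
time: 11.72
tool_pos: [0.5217, 0.1376, 0.1277]
tool_rot: [0.0, 0.986, 0.164, 0.0]
contact_force: [-2.9, -0.6, 6.2]
gripper_width: 0.273
```

Call:
carry_out(
  moves=[
    [[0, 0, 0, 0, 0, 0.0075, -1], [0, 0, 0, 0, 0, 0, -1]],
  ],
)

```text
time: 11.88
tool_pos: [0.5217, 0.1376, 0.1274]
tool_rot: [0.0, 0.986, 0.164, 0.0]
contact_force: [-2.0, 0.6, 6.8]
gripper_width: 0.277
```

Call:
carry_out(
  moves=[
    [[0, 0, 0, 0, 0, 0.0075, -1], [0, 0, 0, 0, 0, 0, -1]],
  ],
)

```text
time: 12.05
tool_pos: [0.5218, 0.1376, 0.1273]
tool_rot: [0.0, 0.986, 0.164, 0.0]
contact_force: [-2.9, 0.1, 7.0]
gripper_width: 0.271
```

```bash
python3 plan.py .5212 .1368 .1318 18.85
```

```text
t 12.05 tcp [521.8 137.6 127.3] F [-2.87  0.13  7.  ] M [-0.05  0.49  0.01] w 0.271 j [ 0.12 -0.06  1.91  0.    1.3  -0.21]
heading x 18.87 tilt 0.04
turn total units [ 0.   -0.01  0.  ]
shift units now [-0.02  0.02 -0.11] after turn [-0.02  0.02 -0.11]
```

Call:
carry_out(
  moves=[
    [[0, 0, 0, 0.0375, 0, 0.003, -1], [0, 0, 0, 0.0375, 0, 0.001, -1], [0, 0, 0, 0.0375, 0, -0.001, -1], [0, 0, 0, 0.0375, 0, -0.001, -1]],
  ],
)

```text
time: 12.38
tool_pos: [0.528, 0.1397, 0.1275]
tool_rot: [-0.0, 0.986, 0.164, 0.001]
contact_force: [-1.0, 1.3, 6.4]
gripper_width: 0.272
```

Call:
carry_out(
  moves=[
    [[0, 0, 0, 0.0375, 0, -0.001, -1], [0, 0, 0, 0.0375, 0, -0.001, -1], [0, 0, 0, 0.0375, 0, -0.001, -1], [0, 0, 0, 0.0375, 0, -0.001, -1]],
  ],
)

```text
time: 12.72
tool_pos: [0.533, 0.1414, 0.1276]
tool_rot: [0.0, 0.986, 0.164, -0.0]
contact_force: [-3.5, -0.6, 8.3]
gripper_width: 0.275
```

```bash
cat > prog.py <<'E'
from plan import *
s,r=st(); a=np.radians(18.85);Rm=np.array([[np.cos(a),np.sin(a)],[-np.sin(a),np.cos(a)]])
q=Rm@(s["tool_pos"][:2]-[.5628,.151])*1000
print("t",round(s["time"],2),"rack xy",q.round(2),"z",(s["tool_pos"][2]*1000).round(2),"depth",(131.7+.0285*(q[0]+43.2)-s["tool_pos"][2]*1000).round(2),"netF",(s["contact_force"][2]+3.5).round(1),"Fx along",(Rm@s["contact_force"][:2]).round(1),"M",s["ft_torque"].round(2))
E
python3 prog.py
```

```text
t 12.72 rack xy [-31.35   0.56] z 127.63 depth 4.41 netF 11.8 Fx along [-3.5  0.6] M [-0.07  0.7   0.02]
```

Call:
carry_out(
  moves=[
    [[0, 0, 0, 0.0375, 0, -0.001, -1], [0, 0, 0, 0.0375, 0, -0.001, -1], [0, 0, 0, 0.0375, 0, -0.001, -1], [0, 0, 0, 0.0375, 0, -0.001, -1]],
  ],
)

```text
time: 13.05
tool_pos: [0.5394, 0.1436, 0.1278]
tool_rot: [-0.0, 0.986, 0.164, 0.001]
contact_force: [-0.7, -0.1, 6.8]
gripper_width: 0.273
```

Call:
carry_out(
  moves=[
    [[0, 0, 0, 0.0375, 0, -0.001, -1], [0, 0, 0, 0.0375, 0, -0.001, -1], [0, 0, 0, 0.0375, 0, -0.001, -1], [0, 0, 0, 0.0375, 0, -0.001, -1]],
  ],
)

```text
time: 13.38
tool_pos: [0.5444, 0.1453, 0.128]
tool_rot: [0.0, 0.986, 0.164, 0.0]
contact_force: [-2.9, -0.8, 8.9]
gripper_width: 0.276
```

```bash
python3 prog.py
```

```text
t 13.38 rack xy [-19.27   0.51] z 127.98 depth 4.4 netF 12.4 Fx along [-3.   0.1] M [-0.05  0.6   0.03]
```

Force holds at 10–12.5 N and depth at 4.4 mm. I continue at the same setting.

Call:
carry_out(
  moves=[
    [[0, 0, 0, 0.0375, 0, -0.001, -1], [0, 0, 0, 0.0375, 0, -0.001, -1], [0, 0, 0, 0.0375, 0, -0.001, -1], [0, 0, 0, 0.0375, 0, -0.001, -1]],
  ],
)

```text
time: 13.72
tool_pos: [0.5508, 0.1474, 0.1282]
tool_rot: [0.0, 0.986, 0.164, 0.001]
contact_force: [-1.9, 0.2, 7.1]
gripper_width: 0.272
```

Call:
carry_out(
  moves=[
    [[0, 0, 0, 0.0375, 0, -0.001, -1], [0, 0, 0, 0.0375, 0, -0.001, -1], [0, 0, 0, 0.0375, 0, -0.001, -1], [0, 0, 0, 0.0375, 0, -0.001, -1]],
  ],
)

```text
time: 14.05
tool_pos: [0.5557, 0.1491, 0.1283]
tool_rot: [0.0, 0.986, 0.164, -0.0]
contact_force: [-1.9, -0.7, 8.8]
gripper_width: 0.272
```

Call:
carry_out(
  moves=[
    [[0, 0, 0, 0.0375, 0, -0.001, -1], [0, 0, 0, 0.0375, 0, -0.001, -1], [0, 0, 0, 0.0375, 0, -0.001, -1], [0, 0, 0, 0.0375, 0, -0.001, -1]],
  ],
)

```text
time: 14.38
tool_pos: [0.5622, 0.1513, 0.1285]
tool_rot: [0.0, 0.986, 0.164, 0.001]
contact_force: [-0.1, 0.9, 6.5]
gripper_width: 0.274
```

```bash
python3 prog.py
```

```text
t 14.38 rack xy [-0.52  0.46] z 128.53 depth 4.38 netF 10.0 Fx along [0.2 0.9] M [-0.04  0.2  -0.04]
```

Call:
carry_out(
  moves=[
    [[0, 0, 0, 0.0375, 0, -0.001, -1], [0, 0, 0, 0.0375, 0, -0.001, -1], [0, 0, 0, 0.0375, 0, -0.001, -1], [0, 0, 0, 0.0375, 0, -0.001, -1]],
  ],
)

```text
time: 14.72
tool_pos: [0.5671, 0.153, 0.1287]
tool_rot: [0.0, 0.986, 0.164, 0.0]
contact_force: [-3.1, -0.8, 8.0]
gripper_width: 0.273
```

Call:
carry_out(
  moves=[
    [[0, 0, 0, 0.0375, 0, -0.001, -1], [0, 0, 0, 0.0375, 0, -0.001, -1], [0, 0, 0, 0.0375, 0, -0.001, -1], [0, 0, 0, 0.0375, 0, -0.001, -1]],
  ],
)

```text
time: 15.05
tool_pos: [0.5735, 0.1551, 0.1289]
tool_rot: [0.0, 0.986, 0.164, 0.001]
contact_force: [-0.7, 0.3, 6.5]
gripper_width: 0.271
```

Call:
carry_out(
  moves=[
    [[0, 0, 0, 0.0375, 0, -0.001, -1], [0, 0, 0, 0.0375, 0, -0.001, -1], [0, 0, 0, 0.0375, 0, -0.001, -1], [0, 0, 0, 0.0375, 0, -0.001, -1]],
  ],
)

```text
time: 15.38
tool_pos: [0.5785, 0.1568, 0.129]
tool_rot: [0.0, 0.986, 0.164, 0.0]
contact_force: [-2.9, 0.1, 8.8]
gripper_width: 0.27
```

```bash
python3 prog.py
```

```text
t 15.38 rack xy [16.73  0.42] z 129.04 depth 4.37 netF 12.3 Fx along [-2.7  1. ] M [-0.14  0.6   0.06]
```

Call:
carry_out(
  moves=[
    [[0, 0, 0, 0.0375, 0, -0.001, -1], [0, 0, 0, 0.0375, 0, -0.001, -1], [0, 0, 0, 0.0375, 0, -0.001, -1], [0, 0, 0, 0.0375, 0, -0.001, -1]],
  ],
)

```text
time: 15.72
tool_pos: [0.5849, 0.159, 0.1292]
tool_rot: [0.0, 0.986, 0.164, 0.001]
contact_force: [-1.9, -0.2, 7.2]
gripper_width: 0.275
```

Call:
carry_out(
  moves=[
    [[0, 0, 0, 0.0375, 0, -0.001, -1], [0, 0, 0, 0.0375, 0, -0.001, -1], [0, 0, 0, 0.0375, 0, -0.001, -1], [0, 0, 0, 0.0375, 0, -0.001, -1]],
  ],
)

```text
time: 16.05
tool_pos: [0.5898, 0.1607, 0.1294]
tool_rot: [0.0, 0.986, 0.164, 0.0]
contact_force: [-3.4, -0.5, 7.9]
gripper_width: 0.274
```

Call:
carry_out(
  moves=[
    [[0, 0, 0, 0.0375, 0, -0.001, -1], [0, 0, 0, 0.0375, 0, -0.001, -1], [0, 0, 0, 0.0375, 0, -0.001, -1], [0, 0, 0, 0.0375, 0, -0.001, -1]],
  ],
)

```text
time: 16.38
tool_pos: [0.5963, 0.1629, 0.1296]
tool_rot: [0.0, 0.986, 0.164, 0.001]
contact_force: [-0.3, -0.4, 7.3]
gripper_width: 0.275
```

```bash
python3 prog.py
```

```text
t 16.38 rack xy [35.5   0.41] z 129.58 depth 4.37 netF 10.8 Fx along [-0.4 -0.3] M [ 0.04  0.13 -0.  ]
```

Call:
carry_out(
  moves=[
    [[0, 0, 0, 0.0375, 0, -0.001, -1], [0, 0, 0, 0.0375, 0, -0.001, -1], [0, 0, 0, 0.0375, 0, -0.001, -1], [0, 0, 0, 0.0375, 0, -0.001, -1]],
  ],
)

```text
time: 16.72
tool_pos: [0.6021, 0.1648, 0.1298]
tool_rot: [0.0, 0.986, 0.164, 0.001]
contact_force: [-0.8, 0.2, 6.5]
gripper_width: 0.27
```

Call:
carry_out(
  moves=[
    [[0, 0, 0, 0.03, 0, -0.001, -1], [0, 0, 0, 0, 0, 0, -1], [0, 0, 0, 0, 0, 0, -1]],
  ],
)

```text
time: 16.97
tool_pos: [0.6033, 0.1652, 0.1298]
tool_rot: [0.0, 0.986, 0.164, 0.002]
contact_force: [-0.1, 0.8, 6.6]
gripper_width: 0.276
```

```bash
python3 prog.py
python3 - <<'E'
from h import *
f=grab_frame("scene"); cv2.imwrite("pics/f1.png",cv2.resize(f["frame"][130:280,280:460,::-1],(720,600),interpolation=cv2.INTER_CUBIC))
P=cloud(f); a=np.radians(18.85);Rm=np.array([[np.cos(a),np.sin(a)],[-np.sin(a),np.cos(a)]])
q=(P[...,:2]-[.5628,.151])@Rm.T*1000; z=P[...,2]*1000-.0285*q[...,0]
for x in range(-48,48,6):
    m=(q[...,0]>=x)&(q[...,0]<x+6)&(abs(q[...,1])<33)&(z>52)&(z<75)
    print(x+3,m.sum(),np.median(z[m]).round(1) if m.sum()>5 else "")
E
```

```text
t 16.97 rack xy [42.95  0.38] z 129.82 depth 4.34 netF 10.1 Fx along [0.2 0.7] M [ 0.   -0.02  0.02]
-45 61 61.6
-39 60 62.5
-33 54 62.0
-27 50 62.1
-21 55 62.2
-15 47 62.1
-9 45 61.8
-3 22 62.4
3 0 
9 0 
15 0 
21 0 
27 0 
33 0 
39 0 
45 0
```

View pics/f1.png

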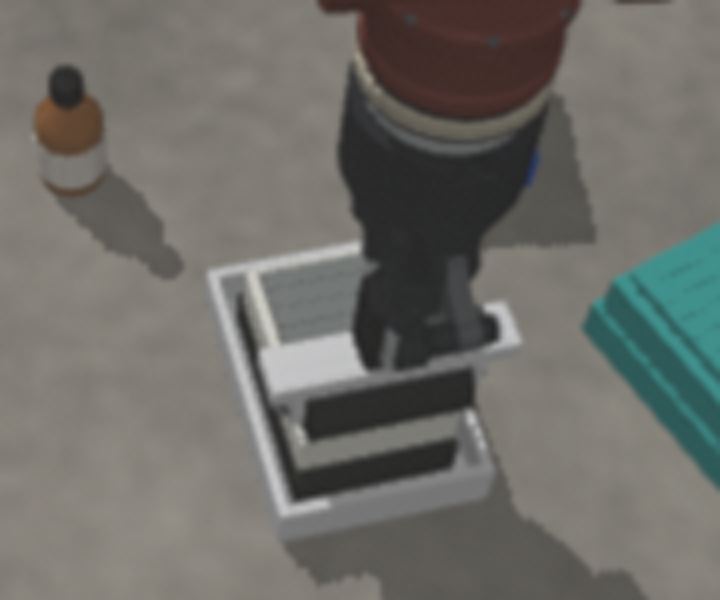

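Strips 1–4 now read 62.1 mm against 66.1 before, a full 4 mm down. To confirm 5–8 without lifting, I roll back to the middle with ~12 N and look.

Call:
carry_out(
  moves=[
    [[0, 0, 0, -0.03, 0, 0.006, -1], [0, 0, 0, -0.05, 0, 0.006, -1], [0, 0, 0, -0.05, 0, 0.0014, -1], [0, 0, 0, -0.05, 0, 0.0014, -1], [0, 0, 0, -0.05, 0, 0.0014, -1], [0, 0, 0, -0.05, 0, 0.0014, -1]],
  ],
)

```text
time: 17.52
tool_pos: [0.5929, 0.1617, 0.1295]
tool_rot: [0.0, 0.986, 0.164, 0.002]
contact_force: [0.7, 0.4, 7.8]
gripper_width: 0.271
```

```bash
python3 prog.py
```

```text
t 17.52 rack xy [31.9   0.39] z 129.48 depth 4.36 netF 11.3 Fx along [0.8 0.2] M [ 0.12  0.03 -0.03]
```

Call:
carry_out(
  moves=[
    [[0, 0, 0, -0.05, 0, 0.0014, -1], [0, 0, 0, -0.05, 0, 0.0014, -1], [0, 0, 0, -0.05, 0, 0.0014, -1], [0, 0, 0, -0.05, 0, 0.0014, -1], [0, 0, 0, -0.05, 0, 0.0014, -1], [0, 0, 0, -0.05, 0, 0.0014, -1]],
  ],
)

```text
time: 18.02
tool_pos: [0.5815, 0.1578, 0.1291]
tool_rot: [0.0, 0.986, 0.164, 0.002]
contact_force: [-0.2, 0.1, 6.8]
gripper_width: 0.275
```

Call:
carry_out(
  moves=[
    [[0, 0, 0, -0.05, 0, 0.0014, -1], [0, 0, 0, -0.05, 0, 0.0014, -1], [0, 0, 0, -0.05, 0, 0.0014, -1], [0, 0, 0, -0.05, 0, 0.0014, -1], [0, 0, 0, -0.05, 0, 0.0014, -1], [0, 0, 0, -0.05, 0, 0.0014, -1]],
  ],
)

```text
time: 18.52
tool_pos: [0.5701, 0.1539, 0.1288]
tool_rot: [-0.0, 0.986, 0.164, 0.002]
contact_force: [0.1, 0.7, 7.5]
gripper_width: 0.273
```

Call:
carry_out(
  moves=[
    [[0, 0, 0, -0.05, 0, 0.0014, -1], [0, 0, 0, -0.05, 0, 0.0014, -1], [0, 0, 0, -0.05, 0, 0.0014, -1], [0, 0, 0, -0.05, 0, 0.0014, -1], [0, 0, 0, -0.05, 0, 0.0014, -1], [0, 0, 0, 0, 0, 0, -1]],
  ],
)

```text
time: 19.02
tool_pos: [0.5604, 0.1506, 0.1284]
tool_rot: [0.0, 0.986, 0.164, 0.002]
contact_force: [-0.5, 0.6, 6.9]
gripper_width: 0.276
```

```bash
python3 prog.py
cat > sheet.py <<'E'
from h import *
import sys
f=grab_frame("scene"); cv2.imwrite(sys.argv[1],cv2.resize(f["frame"][130:280,280:460,::-1],(720,600),interpolation=cv2.INTER_CUBIC))
P=cloud(f); a=np.radians(18.85);Rm=np.array([[np.cos(a),np.sin(a)],[-np.sin(a),np.cos(a)]])
q=(P[...,:2]-[.5628,.151])@Rm.T*1000; z=P[...,2]*1000-.0285*q[...,0]
for i in range(8):
    x=-42+12*i
    m=(abs(q[...,0]-x)<5)&(abs(q[...,1])<33)&(z>52)&(z<75)
    print("strip",i+1,m.sum(),np.median(z[m]).round(2) if m.sum()>5 else "")
E
python3 sheet.py pics/g1.png
```

```text
t 19.02 rack xy [-2.4   0.44] z 128.43 depth 4.44 netF 10.4 Fx along [-0.2  0.7] M [ 0.05  0.12 -0.01]
strip 1 0 
strip 2 0 
strip 3 0 
strip 4 0 
strip 5 36 62.0
strip 6 143 62.2
strip 7 141 62.19
strip 8 178 61.65
```

View pics/g1.png

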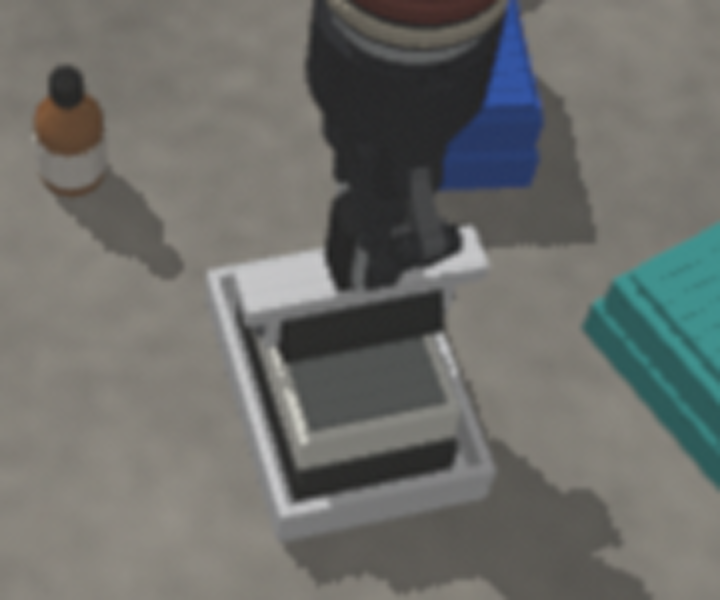

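The sheet reads a uniform 62 mm on strips 5–8. I finish rolling back over strips 4–1 for certainty before lifting.

Call:
carry_out(
  moves=[
    [[0, 0, 0, -0.05, 0, 0.005, -1], [0, 0, 0, -0.05, 0, 0.004, -1], [0, 0, 0, -0.05, 0, 0.0014, -1], [0, 0, 0, -0.05, 0, 0.0014, -1], [0, 0, 0, -0.05, 0, 0.0014, -1], [0, 0, 0, -0.05, 0, 0.0014, -1], [0, 0, 0, -0.05, 0, 0.0014, -1]],
  ],
)

```text
time: 19.65
tool_pos: [0.5476, 0.1463, 0.128]
tool_rot: [-0.0, 0.986, 0.164, 0.002]
contact_force: [0.2, 0.8, 8.1]
gripper_width: 0.273
```

Call:
carry_out(
  moves=[
    [[0, 0, 0, -0.05, 0, 0.0014, -1], [0, 0, 0, -0.05, 0, 0.0014, -1], [0, 0, 0, -0.05, 0, 0.0014, -1], [0, 0, 0, -0.05, 0, 0.0014, -1], [0, 0, 0, -0.05, 0, 0.0014, -1], [0, 0, 0, -0.05, 0, 0.0014, -1]],
  ],
)

```text
time: 20.15
tool_pos: [0.5362, 0.1424, 0.1277]
tool_rot: [-0.0, 0.986, 0.164, 0.002]
contact_force: [0.5, 1.0, 7.4]
gripper_width: 0.277
```

Call:
carry_out(
  moves=[
    [[0, 0, 0, -0.05, 0, 0.0014, -1], [0, 0, 0, -0.05, 0, 0.0014, -1], [0, 0, 0, -0.05, 0, 0.0014, -1], [0, 0, 0, -0.05, 0, 0.0014, -1], [0, 0, 0, -0.05, 0, 0.0014, -1], [0, 0, 0, -0.05, 0, 0.0014, -1], [0, 0, 0, -0.025, 0, 0, -1], [0, 0, 0, 0, 0, 0, -1]],
  ],
)

```text
time: 20.82
tool_pos: [0.5237, 0.1382, 0.1273]
tool_rot: [-0.0, 0.986, 0.164, 0.002]
contact_force: [-0.8, 1.1, 8.1]
gripper_width: 0.27
```

```bash
python3 prog.py; python3 sheet.py pics/g2.png
```

```text
t 20.82 rack xy [-41.17   0.48] z 127.3 depth 4.46 netF 11.6 Fx along [-0.4  1.4] M [ 0.13  0.13 -0.05]
strip 1 0 
strip 2 78 61.93
strip 3 138 62.16
strip 4 133 62.23
strip 5 134 62.14
strip 6 139 62.21
strip 7 141 62.23
strip 8 178 61.6
```

All strips are home (strips 2–8 read 61.6–62.2 mm, and strip 1 is under the wheel at 11.6 N). Now I lift and carry the roller back.

Call:
carry_out(
  moves=[
    [[0, 0, 0, 0, 0, -0.2, -1], [0, 0, 0, 0, 0, -0.4, -1], [0, 0, 0, 0, 0, -0.5, -1], [0, 0, 0, 0, 0, -0.4, -1], [0, 0, 0, 0, 0, 0, -1], [0, 0, 0, 0, 0, 0, -1]],
  ],
)

```text
time: 21.37
tool_pos: [0.5223, 0.1378, 0.185]
tool_rot: [0.0, 0.986, 0.164, 0.0]
contact_force: [-0.6, -0.6, -3.3]
gripper_width: 0.275
```

```bash
python3 plan.py .598 -.1695 .1866 -4.57; python3 sheet.py pics/g3.png
```

```text
t 21.37 tcp [522.3 137.8 185. ] F [-0.64 -0.58 -3.34] M [-0.05 -0.02  0.02] w 0.275 j [ 0.12 -0.12  1.86 -0.    1.4  -0.21]
heading x 18.87 tilt 0.02
turn total units [ 0.   -0.    4.69]
shift units now [-0.69  7.88 -0.04] after turn [ 2.5   7.51 -0.04]
strip 1 123 62.16
strip 2 121 62.19
strip 3 135 62.14
strip 4 132 62.26
strip 5 134 62.0
strip 6 143 62.19
strip 7 148 62.19
strip 8 184 61.92
```

View pics/g3.png

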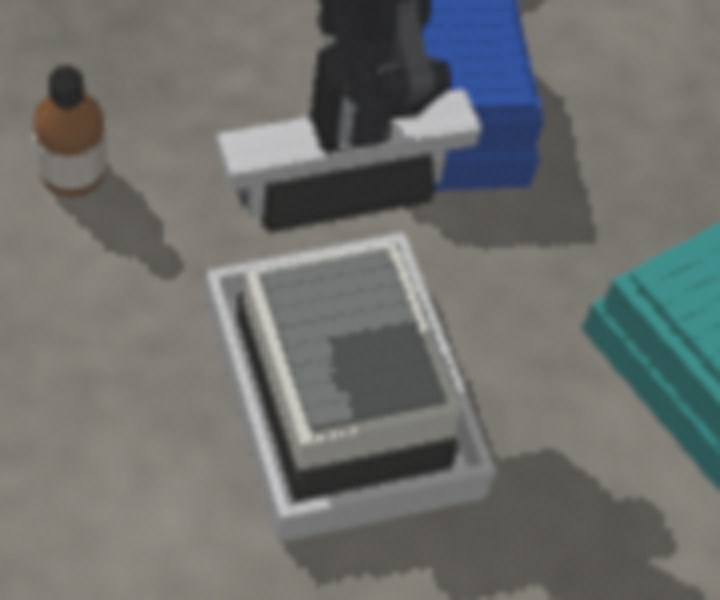

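All eight strips are level at ≈ 62.1 mm. Now back to the stand.

Call:
carry_out(
  moves=[
    [[0, 0, 0, -0.05, 0.4, 0, -1], [0, 0, 0, -0.07, 0.8, 0, -1], [0, 0, 0, -0.07, 0.8, 0, -1], [0, 0, 0, -0.07, 0.8, 0, -1], [0, 0, 0, -0.07, 0.8, 0, -1], [0, 0, 0, -0.07, 0.8, 0, -1], [0, 0, 0, -0.07, 0.8, 0, -1], [0, 0, 0, -0.07, 0.8, 0, -1]],
  ],
)

```text
time: 22.08
tool_pos: [0.5783, -0.0974, 0.1823]
tool_rot: [-0.001, 0.986, 0.164, -0.002]
contact_force: [0.4, 0.5, -3.5]
gripper_width: 0.273
```

Call:
carry_out(
  moves=[
    [[0, 0, 0, -0.07, 0.8, 0, -1], [0, 0, 0, -0.06, 0.7, 0, -1], [0, 0, 0, -0.03, 0.38, 0, -1], [0, 0, 0.94, 0, 0, 0, -1], [0, 0, 0.94, 0, 0, 0, -1], [0, 0, 0.94, 0, 0, 0, -1], [0, 0, 0.94, 0, 0, 0, -1], [0, 0, 0.93, 0, 0, 0, -1]],
  ],
)

```text
time: 22.75
tool_pos: [0.5967, -0.1686, 0.1828]
tool_rot: [-0.001, 0.999, -0.042, -0.002]
contact_force: [0.3, 0.2, -3.2]
gripper_width: 0.269
```

Call:
carry_out(
  moves=[
    [[0, 0, 0, 0, 0, 0, -1], [0, 0, 0, 0, 0, 0, -1], [0, 0, 0, 0, 0, 0, -1]],
  ],
)

```text
time: 23.0
tool_pos: [0.5973, -0.169, 0.1842]
tool_rot: [-0.0, 0.999, -0.039, -0.001]
contact_force: [-0.3, 0.6, -2.5]
gripper_width: 0.272
```

```bash
python3 plan.py .598 -.1695 .073 -4.57
python3 - <<'E'
from h import *
f=grab_frame("scene"); cv2.imwrite("pics/h1.png",cv2.resize(f["frame"][80:280,100:340,::-1],(720,600),interpolation=cv2.INTER_CUBIC))
P=cloud(f)
for lo,hi,nm in ((.046,.054,"rim"),(.168,.182,"bar")):
    m=(P[...,0]>.5)&(P[...,0]<.7)&(P[...,1]>-.27)&(P[...,1]<-.08)&(P[...,2]>lo)&(P[...,2]<hi)
    n,L,s,_=cv2.connectedComponentsWithStats(m.astype(np.uint8),connectivity=8)
    m=np.isin(L,[i for i in range(1,n) if s[i,4]>15]); Q=P[m]
    print(nm,len(Q),cv2.minAreaRect((Q[:,:2]*1000).astype(np.float32)),np.median(Q[:,2]))
E
```

```text
t 23.0 tcp [ 597.3 -169.   184.2] F [-0.33  0.59 -2.48] M [-0.03 -0.05 -0.03] w 0.272 j [-0.4   0.08  1.67  0.    1.4  -0.32]
heading x -4.47 tilt 0.11
turn total units [-0.01  0.02  0.02]
shift units now [0.02 0.01 2.78] after turn [0.02 0.01 2.78]
rim 746 ((596.3471069335938, -169.29171752929688), (124.6476821899414, 73.43025970458984), 85.66900634765625) 0.05012682878624264
bar 489 ((596.913330078125, -168.3319549560547), (120.12615203857422, 25.525320053100586), 86.34345245361328) 0.17326146323944447
```

View pics/h1.png

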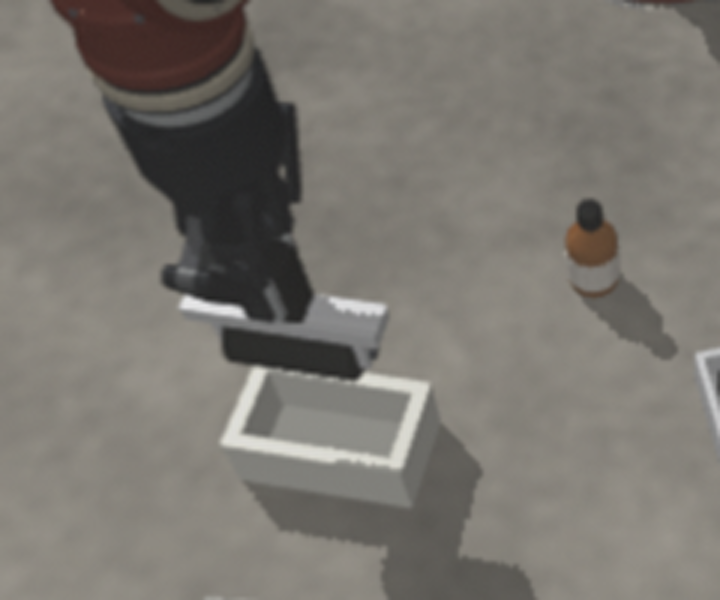

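The roller is aligned over the stand: bar (596.9,-168.3) against rim (596.3,-169.3), with no slip in the grip (bar 10.9 mm below TCP). I lower it.

Call:
carry_out(
  moves=[
    [[0, 0, 0, 0, 0.02, 0.4, -1], [0, 0, 0, 0, 0, 0.4, -1], [0, 0, 0, 0, 0, 0.4, -1], [0, 0, 0, 0, 0, 0.3, -1], [0, 0, 0, 0, 0, 0, -1], [0, 0, 0, 0, 0, 0, -1]],
  ],
)

```text
time: 23.55
tool_pos: [0.5972, -0.1699, 0.1243]
tool_rot: [-0.0, 0.999, -0.04, -0.001]
contact_force: [0.4, -0.7, -2.7]
gripper_width: 0.277
```

```bash
python3 plan.py .597 -.1700 .073 -4.57
```

```text
t 23.55 tcp [ 597.2 -169.9  124.3] F [ 0.36 -0.69 -2.74] M [ 0.02 -0.03 -0.02] w 0.277 j [-0.4   0.13  1.71  0.    1.3  -0.32]
heading x -4.56 tilt 0.12
turn total units [-0.01  0.02  0.  ]
shift units now [-0.    0.    1.28] after turn [-0.    0.    1.28]
```

Call:
carry_out(
  moves=[
    [[0, 0, 0, 0, 0, 0.12, -1], [0, 0, 0, 0, 0, 0.12, -1], [0, 0, 0, 0, 0, 0.12, -1], [0, 0, 0, 0, 0, 0.12, -1], [0, 0, 0, 0, 0, 0.12, -1], [0, 0, 0, 0, 0, 0.12, -1]],
  ],
)

```text
time: 24.05
tool_pos: [0.5977, -0.1702, 0.096]
tool_rot: [0.0, 0.999, -0.04, -0.0]
contact_force: [0.6, -0.4, -3.0]
gripper_width: 0.274
```

Call:
carry_out(
  moves=[
    [[0, 0, 0, 0, 0, 0.12, -1], [0, 0, 0, 0, 0, 0.12, -1], [0, 0, 0, 0, 0, 0.12, -1], [0, 0, 0, 0, 0, 0.1, -1], [0, 0, 0, 0, 0, 0.04, -1], [0, 0, 0, 0, 0, 0, -1], [0, 0, 0, 0, 0, 0, -1]],
  ],
)

```text
time: 24.63
tool_pos: [0.5978, -0.1702, 0.0765]
tool_rot: [-0.0, 0.999, -0.04, -0.0]
contact_force: [-0.7, -0.2, -1.8]
gripper_width: 0.271
```

```bash
python3 plan.py .597 -.1700 .073 -4.57
```

```text
t 24.63 tcp [ 597.8 -170.2   76.5] F [-0.75 -0.18 -1.82] M [-0.03  0.04  0.03] w 0.271 j [-0.4   0.18  1.74  0.    1.22 -0.32]
heading x -4.58 tilt 0.0
turn total units [-0.  0. -0.]
shift units now [-0.02 -0.    0.09] after turn [-0.02 -0.    0.09]
```

Call:
carry_out(
  moves=[
    [[0, 0, 0, 0, 0, 0.03, -1], [0, 0, 0, 0, 0, 0.02, -1], [0, 0, 0, 0, 0, 0.02, -1], [0, 0, 0, 0, 0, 0, -1], [0, 0, 0, 0, 0, 0, -1]],
  ],
)

```text
time: 25.05
tool_pos: [0.5977, -0.1702, 0.0737]
tool_rot: [-0.0, 0.999, -0.04, -0.0]
contact_force: [-0.6, 0.0, -3.6]
gripper_width: 0.275
```

Call:
carry_out(
  moves=[
    [[0, 0, 0, 0, 0, 0.0125, -1], [0, 0, 0, 0, 0, 0.0125, -1], [0, 0, 0, 0, 0, 0, -1], [0, 0, 0, 0, 0, 0, -1]],
  ],
)

```text
time: 25.38
tool_pos: [0.5979, -0.1703, 0.0731]
tool_rot: [0.0, 0.999, -0.04, 0.0]
contact_force: [-1.4, 0.5, -1.5]
gripper_width: 0.275
```

The roller is seated on the walls, with weight coming off at z = 73.1 mm. I release and withdraw upward.

Call:
carry_out(
  moves=[
    [[0, 0, 0, 0, 0, 0, 1], [0, 0, 0, 0, 0, 0, 1], [0, 0, 0, 0, 0, 0, 1], [0, 0, 0, 0, 0, 0, 1], [0, 0, 0, 0, 0, 0, 1], [0, 0, 0, 0, 0, 0, 1], [0, 0, 0, 0, 0, 0, 1], [0, 0, 0, 0, 0, 0, 1]],
  ],
)

```text
time: 26.05
tool_pos: [0.5978, -0.1702, 0.0727]
tool_rot: [-0.0, 0.999, -0.04, 0.0]
contact_force: [-0.1, 0.3, -0.3]
gripper_width: 0.996
```

Call:
carry_out(
  moves=[
    [[0, 0, 0, 0, 0, 0, 1], [0, 0, 0, 0, 0, 0, 1]],
  ],
)

```text
time: 26.22
tool_pos: [0.5977, -0.1702, 0.0726]
tool_rot: [-0.0, 0.999, -0.04, -0.0]
contact_force: [0.6, -0.7, -0.3]
gripper_width: 0.999
```

```bash
python3 plan.py
python3 - <<'E'
from h import *
f=grab_frame("scene"); cv2.imwrite("pics/i1.png",cv2.resize(f["frame"][130:280,120:300,::-1],(720,600),interpolation=cv2.INTER_CUBIC))
E
```

```text
t 26.22 tcp [ 597.7 -170.2   72.6] F [ 0.57 -0.73 -0.26] M [-0.05 -0.05 -0.03] w 0.999 j [-0.4   0.19  1.74  0.    1.21 -0.32]
heading x -4.58 tilt 0.0
```

View pics/i1.png

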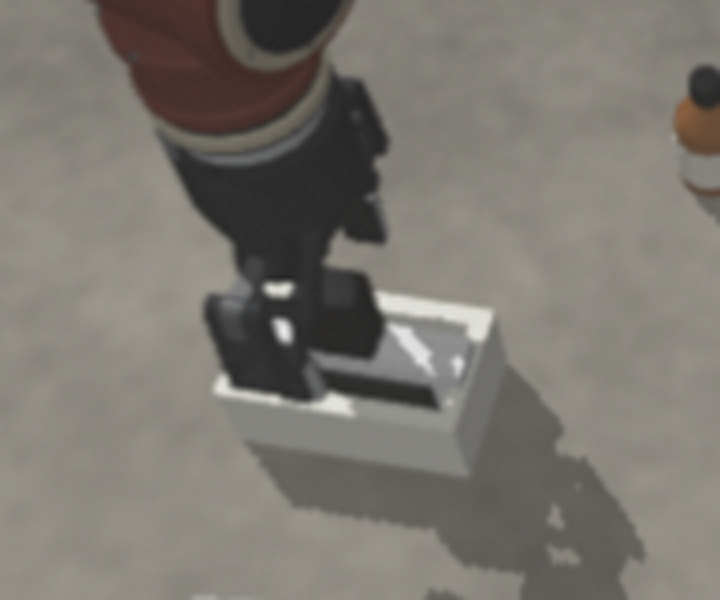

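The fingers are open and clear of the handle at crop (345,315). I withdraw straight up, then move back out of view.

Call:
carry_out(
  moves=[
    [[0, 0, 0, 0, 0, -0.3, 1], [0, 0, 0, 0, 0, -0.5, 1], [0, 0, 0, 0, 0, -0.6, 1], [0, 0, 0, 0, 0, -0.6, 1], [0, 0, 0, 0, 0, -0.6, 1], [0, 0, 0, 0, 0, -0.6, 1], [0, 0, 0, 0, 0, -0.5, 1], [0, 0, 0, 0, 0, 0, 1]],
  ],
)

```text
time: 26.93
tool_pos: [0.6004, -0.1713, 0.228]
tool_rot: [0.002, 0.999, -0.04, 0.005]
contact_force: [0.4, -0.4, 0.4]
gripper_width: 1.0
```

Call:
carry_out(
  moves=[
    [[0, 0, 0, -0.3, 0.4, 0, 1], [0, 0, 0, -0.4, 0.7, 0, 1], [0, 0, 0, -0.4, 0.7, 0, 1], [0, 0, 0, -0.4, 0.7, 0, 1], [0, 0, 0, -0.4, 0.7, 0, 1], [0, 0, 0, -0.3, 0.4, 0, 1], [0, 0, 0, 0, 0, 0, 1], [0, 0, 0, 0, 0, 0, 1]],
  ],
)

```text
time: 27.6
tool_pos: [0.4979, -0.3071, 0.2204]
tool_rot: [-0.0, 0.999, -0.041, -0.0]
contact_force: [0.0, 1.0, 1.3]
gripper_width: 1.0
```

```bash
python3 plan.py
python3 - <<'E'
from h import *
from fit import fitall
for n in ("scene","top"):
    f=grab_frame(n); cv2.imwrite(f"pics/z_{n}.png",f["frame"][:,:,::-1]); P=cloud(f)
    try: fitall(P,None,n)
    except Exception as e: print(e)
    P0=np.load(n+"P.npy")
E
python3 sheet.py pics/z3.png
```

```text
t 27.6 tcp [ 497.9 -307.1  220.4] F [0.02 0.98 1.3 ] M [ 0.02 -0.02 -0.03] w 1.0 j [-0.68 -0.03  1.72  0.    1.46 -0.6 ]
heading x -4.7 tilt 0.04
scene dockrim 757 c 595.8 -169.2 size 124.9 74.8 long-axis ang 85.03 zmed 50.1
scene bar 501 c 596.6 -169.8 size 120.4 25.9 long-axis ang 85.24 zmed 62.4
scene handletop 200 c 597.2 -169.2 size 33.8 24.5 long-axis ang 88.11 zmed 111.9
scene rackrim 969 c 562.0 151.2 size 152.8 112.9 long-axis ang 18.78 zmed 29.7
scene sheet 1079 c 561.9 152.5 size 96.4 74.0 long-axis ang 18.6 zmed 62.5
scene sheet plane grad [0.016 0.003] z@mean 62.66 mean [0.5702 0.1533]
top dockrim 576 c 597.2 -171.1 size 125.8 72.7 long-axis ang 85.43 zmed 50.3
top bar 341 c 597.8 -170.2 size 118.4 24.3 long-axis ang 85.21 zmed 62.4
top handletop 160 c 597.4 -170.9 size 33.1 24.5 long-axis ang 84.68 zmed 112.3
top rackrim 585 c 563.4 150.5 size 150.6 112.4 long-axis ang 18.82 zmed 29.8
top sheet 791 c 563.7 149.4 size 99.3 73.3 long-axis ang 21.64 zmed 62.7
top sheet plane grad [0.0108 0.0015] z@mean 62.81 mean [0.5678 0.1513]
strip 1 121 62.23
strip 2 127 62.08
strip 3 134 61.93
strip 4 134 62.21
strip 5 141 62.44
strip 6 145 62.11
strip 7 148 62.2
strip 8 181 61.72
```

View pics/z_scene.png

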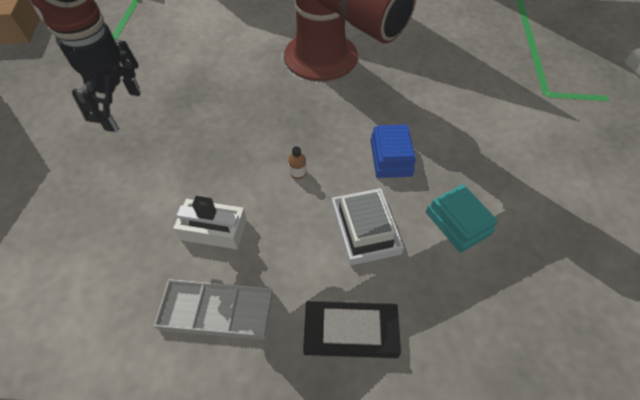

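The scene view shows the roller hanging in its stand (208,222), with the bar centred to within ~1–2 mm, level and aligned. The bottle (297,163), tray (214,308) and slide box (352,328) are unmoved, and the arm is clear. I hand in.

```bash
python3 -c "
from plant import ticket; print(ticket.job_done())"
```

```text
the job is handed in; nothing more can be done
None
```

The job is done and handed in at about 28 s of the 72 s allowed, with all eight strips home and the roller hanging in its stand; the hand-in reports no verdict.

**Rolling:** I took the roller out of its stand and felt the sheet with the wheel at the rack's -x end. I then rolled to the +x end and back without lifting. The readings during rolling gave a push of about 10–12.5 N. They came only between short steps, so a brief peak between readings would not have shown.

**Strips:** All eight now sit at 61.7–62.4 mm with the slope taken out, against about 66.1 mm before. That is roughly the full 4 mm down, to within camera accuracy.

**Roller:** It hangs about 1–2 mm off the stand's middle, with the crossbar at 62.4 mm (62 mm expected). The axle is along the stand to within about 0.5°. One handle-top fit read 88° against 85° for the stand, but the handle top is small and the other view and both crossbar fits agree at about 85°.

**Surroundings:** By eye in the final picture, the bottle, slide box and tray have not moved. The gripper is open and well clear of everything.

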